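# Pack the hand weights into the carry crate

### The job

Pack the hand weights for class. First shut the crate's red end gate: lift the aluminium stay off its brass pin, draw the gate in with it and drop the stay's hole nearest the gate fully down over the pin. With the gate shut, lay every hand weight flat on the crate's floor, in place of the chalk box, which goes in the red tub (the yellow keeper bar swings back out of the way); last, swing the keeper bar across the load until it has snapped fully home past its ball catch, and leave the bottle and the cone alone.

Things in the scene. Friction and masses are not known exactly. Their poses are not given: they have to be found in the camera images.
- crate: Fixed plywood carry crate, open on top. Origin at table height. Its floor (top at z = 6 mm) and its inside: x from -70 to 70 mm, y from -145 to 115 mm in the crate's frame; walls 6 mm thick, top at 52 mm. The crate's -x wall is the front (robot side). The red gate closes its -y end. A narrow steel strike plate for the keeper crosses the bay at y = -140 to -122 mm, x = -44 to 76 mm, z = 53 to 59 mm. Axes: x to the back wall, y along the bay away from the gate, z up.
- gate (a joint): Angle of the red gate (150 mm wide, 46 mm high) about its upright hinge: 0 is shut across the end of the crate (pointing along the crate's -x from the hinge), growing as it swings outwards (counter-clockwise seen from above); range -0.05 to 1.1. Light friction, stays where it is left. It starts at 0.9, held by the stay.
- gate_hinge (a point): Point on the gate's upright hinge axis, at the height of the stay (58 mm). Crate frame: x 76, y -148 mm.
- stay_pivot (a point): The stay's pivot on top of the gate, 148 mm from the gate's hinge axis along the gate, 58 mm high. Here the stay both swivels about the upright and can be lifted.
- stay_swivel (a joint): Angle of the stay relative to the gate about the upright through stay_pivot; 0 is its angle to the gate when the gate is shut and the shut hole is on the pin. Nearly free.
- stay (a joint): Lift angle of the stay about its pivot: 0 level (fully down, also its lower stop), growing as its free end is raised, up to 0.6. Falls under its own weight.
- stay_knob (a point): Grip point of the upright black round knob (16 mm diameter, 42 mm high) on the free end of the stay, 290 mm from stay_pivot; the point is 25 mm above the bar's top face and 28 mm above the bar's mid-plane. The stay is a flat bar 305 mm long, 26 mm wide, 6 mm thick (mid-plane 58 mm above the table when level), 140 g, with three square holes 13 mm wide on its centreline.
- hole_shut (a point): Centre of the stay's hole nearest the gate, 106 mm from stay_pivot: on the pin it holds the gate shut. This one is wanted.
- hole_mid (a point): Centre of the middle hole, 170 mm from stay_pivot: half-open gate. Not wanted.
- hole_wide (a point): Centre of the hole nearest the knob, 234 mm from stay_pivot: on the pin at the start, gate wide open.
- pin_tip (a point): Rounded tip of the fixed upright brass pin (8 mm diameter) on the bracket at the crate's front; the tip is 67 mm above the table, 6 mm above the top face of a stay lying level on it. A stay's underside must be above the tip to travel freely over it.
- keeper (a joint): Angle of the yellow keeper bar about its upright hinge post at the back corner of the crate: 0 is shut diagonally across the crate against its stop, growing as it swings back (counter-clockwise seen from above) to 1.0; from 0.65 on it is clear of the load. Stays where it is left. The sprung ball catch is met at about 0.12; below 0.02 the bar is past it and held against the stop at 0; passing it takes about 5 N at the knob.
- keeper_knob (a point): Grip point of the upright black round knob (18 mm diameter, 42 mm high) on the keeper bar, 160 mm from the hinge axis; the point is 25 mm above the bar's top face. Bar 287 mm long, 18 mm wide, underside 66 mm and top 74 mm above the table, always level.
- keeper_hinge (a point): Point on the keeper's upright hinge axis at the height of keeper_knob (99 mm).
- catch (a point): Where the keeper bar's centreline lies over the strike plate when shut (265 mm from the hinge), 66 mm high.
- weight0: Red hexagonal hand weight, about 0.5 kg, may be absent. Origin at the middle of its steel handle (28 mm diameter, 60 mm clear between the heads, along its x axis); heads 52 mm across flats, 25 mm long, 110 mm over all. Lying flat its origin is 26 mm above what it lies on.
- weight1: Blue hand weight, same shape as weight0, may be absent.
- weight2: Green hand weight, same shape as weight0, may be absent.
- bottle: Bystander: blue drinking bottle, 66 mm diameter, 190 mm high, origin at the centre of its underside.
- cone: Bystander: small orange marker cone, 110 mm wide, 150 mm high, origin at the centre of its underside.
- chalk_box: Cardboard chalk box with a white band, 90 mm long (its x axis), 40 mm wide and high, 150 g, left lying on the crate's floor. Origin at its centre.
- tub: Fixed open red tub, 170 mm (its x axis) by 120 mm, 50 mm high, walls and floor 5 mm; origin at the centre of its underside. The chalk box belongs in it.
Mind the look-alikes: they are no part of the job. Several things have the shape of the weight2; the one meant has the colours described above.

How it is judged (in metres and radians):
On the way, in this order (a step that is already met when the one before it is completed fails the run):
1. the stay's shut hole is down over the pin and the gate is shut (horizontal distance between hole_shut and pin_tip below 0.006 m and value of joint stay below 0.03 rad and value of joint gate below 0.06 rad), for 0.3 s.
2. the chalk box lies in the tub and every hand weight lies flat on the crate's floor (x of weight0 in the frame of crate between -0.05 and 0.05 m and y of weight0 in the frame of crate between -0.125 and 0.095 m and z of weight0 in the frame of crate between 0.024 and 0.04 m and angle between weight0's own x axis and vertical between 1.42 and 1.72 rad and x of weight1 in the frame of crate between -0.05 and 0.05 m and y of weight1 in the frame of crate between -0.125 and 0.095 m and z of weight1 in the frame of crate between 0.024 and 0.04 m and angle between weight1's own x axis and vertical between 1.42 and 1.72 rad and x of weight2 in the frame of crate between -0.05 and 0.05 m and y of weight2 in the frame of crate between -0.125 and 0.095 m and z of weight2 in the frame of crate between 0.024 and 0.04 m and angle between weight2's own x axis and vertical between 1.42 and 1.72 rad and x of chalk_box in the frame of tub between -0.08 and 0.08 m and y of chalk_box in the frame of tub between -0.055 and 0.055 m and z of chalk_box in the frame of tub between 0.015 and 0.045 m), for 0.3 s.
3. the keeper bar is swung shut past its catch (value of joint keeper below 0.02 rad), for 0.3 s.
At the end, for the whole second after the job is handed in: Gate within 0.06 rad of shut, hole_shut within 6 mm of the pin and the stay level within 0.03 rad; every weight at rest in the crate, handle level within 0.15 rad, middle 24 to 40 mm high; chalk box at rest in the tub, centre below 45 mm; keeper below 0.02 rad (all of step 1 and all of step 2 and value of joint keeper below 0.02 rad and linear speed of each of weight0, weight1, weight2, chalk_box below 0.02 m/s); the robot touches nothing.
It fails at once if a bystander is pushed more than 30 mm or knocked over (distance of any of bottle, cone from where it was at the start of the episode above 0.03 m or angle between any of bottle, cone's own z axis and vertical above 0.5 rad).
Of weight0, weight1, weight2 only 2 to 3 are there at a start; the rules pass over those that are not, and their reading is None.
At some moment in a run one of weight0, weight1, weight2 may be knocked a few centimetres aside while the robot is not near it.
Once in a run the grip may slacken for a moment while it holds something.
It also fails if it takes over 210 s, if anything falls off the work surface, if the arm or the gripper's body presses on something with over 40 N, if the wrist force passes 120 N, or if a joint passes its speed limit or range.

### The arm

A 6-joint arm with a two-finger parallel gripper is mounted at the origin on the work surface. World frame = base frame: x ahead of the robot, y to its left, z up, the work surface at z = 0. Lengths are in m, angles in degrees, forces in N, time in s.
With the tool pointing down it reaches from about 0.375 to 0.9 m from the base axis. Payload 3.1 kg.
Tool frame: the origin (TCP) lies on the centre line of the jaws, within the pads' length; the fingertips stand 25 mm ahead of it and the grasp point (between the pads) lies 6 mm ahead of it; z points along the fingers, y is the line along which they close (so a half turn about z gives the same grasp; the last joint's range is limited). The gripper opens to 87 mm and grips with 3 to 60 N. Pads are 19 mm wide; open, the fingers measure 117 mm over their backs; the gripper's body (75 mm by 190 mm) begins 51 mm behind the grasp point.
Start: joints at [65.46, 30.224, 82.088, -0, 67.689, -10.227], TCP at [0.154, 0.606, 0.248] pointing down, gripper open.
Joint ranges: [-176.69, 176.69], [-43.24, 126.21], [12.49, 139.97], [-82, 262], [0, 151.66], [-163.58, 163.58]. Speed limits (degrees/s): [159.86, 159.86, 180, 180, 180, 180].

### API

Orientations are given as a 3x3 rotation matrix whose columns are the frame's x, y, z axes.
In Python, from rig import * gives the robot as it stands.
- The arm moves only by the tool step_arm, never from a script. Its argument "steps" is a list of rows, each a list of 7 numbers: the shift along the tool's x, y, z normalised to -1 to 1, where 1 is 0.3 m, then the turn, a rotation vector about the tool's x, y, z normalised to -1 to 1, where 1 is 45 degrees, then the gripper's target within -1 to 1 (shut at 1, half-way at 0, fully open at -1). A call has 1 to 8 rows; each row is the pose to reach, as a shift and turn from the pose commanded when the call began, along the tool's axes at that moment; what a row does not reach only later rows make up. A row lasts 1/12 s, in which the tool goes at most 41.7 mm and 7.16 degrees, less where a joint would pass 70% of its speed; a pose out of reach is approached as far as the arm can. A call with a number of a shift or a turn outside -1 to 1 is refused whole. A call with a gripper value outside its range is refused whole. The fingers move at their own pace and stop on an object; the grip force is fixed at half the most. Time passes only in rows, so rows that repeat a pose let the fingers close. It gives the time, the measured TCP pose, the force, the opening and the grip force at its end, in the units of the state.
- read_state(): the state, without advancing time (a new reading comes with each control period).
- capture(name): name is "side" or "top" or "wrist"; returns a dict with "image" (420x560x3 uint8, red, green, blue), "vertical_fov" (degrees; the focal length in pixels is half the picture's height over the tangent of half this angle, whatever the lens; pixels are square), "cx", "cy" (the principal point, pixels), "k1" (the pictures are not rectified: a ray, as slopes to the right and down, at radius r is drawn at 1 + k1 r^2 times it, then the intrinsics apply), "world_from_camera" (4x4, takes a point from camera to world coordinates); the wrist camera has in their place "T_tool_cam" (4x4, takes a point from camera to tool coordinates, whose origin is the TCP and whose axes are the flange's). Camera axes: x right, y down, z forward; pixel columns grow to the right and rows downward; lengths in m; the calibration is good to about 2 mm. A picture is of the moment at which its call begins: read the wrist's pose just before it. There is no depth.
- hand_in(): hands the job in; it is judged then, once.
The state is a dict: "time_s": time; "joint_positions": joint angles; "qvel": joint speeds; "tau": joint torques, N m; "position": TCP position; "tcp_rot": TCP orientation; "force": force on the tool from outside, world axes, zero at the start; "moment": the same for the moment, N m; "opening": opening from 0.0 (shut) to 1.0 (fully open); "grasp_force": force on a finger pad.
Only numpy, scipy, OpenCV 4.12 (cv2) and the standard library are available. Lean on these libraries where they do the work, as an engineer would, in place of code of your own. Each camera call takes 0.05 s, during which the arm holds its last target. There are 200 camera calls.

## Working session

There is one attempt and no reset: what is moved stays moved. The work goes in short steps, Python scripts to look and compute and a tool call to move; the robot and the scene stay as the last step left them, time stands still between calls to the robot, and variables do not carry over. Pictures are saved under pics/ and viewed, at most 14 in all, crops included, and the job is handed in when it is done.

Besides the shell and the picture viewer there is one more tool, called after "Call:" as name(argument=value, ...), one argument or row to a line, values as JSON. step_arm: Moves the arm, as the interface text tells. Scaled input: -1 to 1 covers 0.3 m each way for a shift and 45 degrees each way for a turn. Its arguments: {"type":"object","properties":{"steps":{"type":"array"}},"required":["steps"]}

```bash
ls; mkdir -p pics
python3 - <<'E'
from rig import *
import cv2,json
s=read_state();print(s)
for n in ("top","side"):
    c=capture(n);cv2.imwrite(f"pics/{n}0.png",cv2.cvtColor(c["image"],cv2.COLOR_RGB2BGR))
    print({k:(v.tolist() if hasattr(v,'tolist') else v) for k,v in c.items() if k!="image"})
E
```

```text
pics
{'time_s': 0.0, 'joint_positions': array([ 6.54588771e+01,  3.02803993e+01,  8.21561436e+01, -7.84179411e-04,
        6.76883268e+01, -1.02263072e+01]), 'qvel': array([-0.05140654,  0.06493022, -0.06195995,  0.0236312 ,  0.01802268,
       -0.05724297]), 'tau': array([-3.18910897e-04, -4.40037417e+01, -1.76589525e+01,  6.33050082e-02,
        5.82530466e-02, -1.65989582e-04]), 'position': array([0.15421074, 0.60498034, 0.24655755]), 'tcp_rot': array([[-9.68952950e-01,  2.47243568e-01, -8.93681378e-04],
       [ 2.47244900e-01,  9.68950983e-01, -1.98776585e-03],
       [ 3.74471129e-04, -2.14700975e-03, -9.99997625e-01]]), 'force': array([ 0.4407974 ,  0.27221202, -0.07694135]), 'moment': array([ 0.02596667, -0.03558376, -0.01540848]), 'grasp_force': 0.0, 'opening': 1.0047473150599393}
{'vertical_fov': 53.249166096409304, 'cx': 277.26887043980906, 'cy': 206.34032571497332, 'k1': -0.1273959362047221, 'world_from_camera': [[-0.009062105724403696, -0.9946236025662545, 0.1031589426950722, 0.32499759017473734], [-0.9999526830781141, 0.009378593478202312, 0.0025833291024190052, -0.11362766368855143], [-0.0035369258856404544, -0.10313065112999183, -0.9946615298445918, 1.6142152702895223], [0.0, 0.0, 0.0, 1.0]]}
{'vertical_fov': 48.09450198943549, 'cx': 278.69350594424174, 'cy': 218.70871233903907, 'k1': -0.07139639155063197, 'world_from_camera': [[0.8937664204544861, -0.3544247142983647, 0.2748903555283408, 0.15026542764073225], [-0.44852239062062743, -0.7020705199549013, 0.5531045562298434, -0.826258877800671], [-0.003041509482516218, -0.6176407587787397, -0.7864544756788474, 1.0903424894974512], [0.0, 0.0, 0.0, 1.0]]}
```

Run:
```python
import cv2
a=cv2.imread("pics/top0.png");b=cv2.imread("pics/side0.png")
cv2.imwrite("pics/top0b.png",cv2.resize(a,(800,600),interpolation=cv2.INTER_CUBIC))
cv2.imwrite("pics/side0b.png",cv2.resize(b,(800,600),interpolation=cv2.INTER_CUBIC))
```

```text
(no output)
```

View pics/top0b.png

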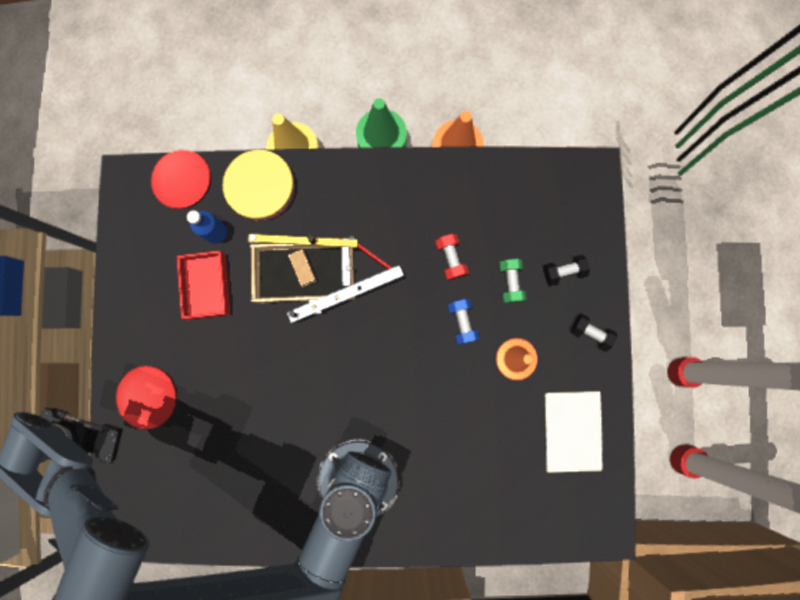

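View pics/side0b.png

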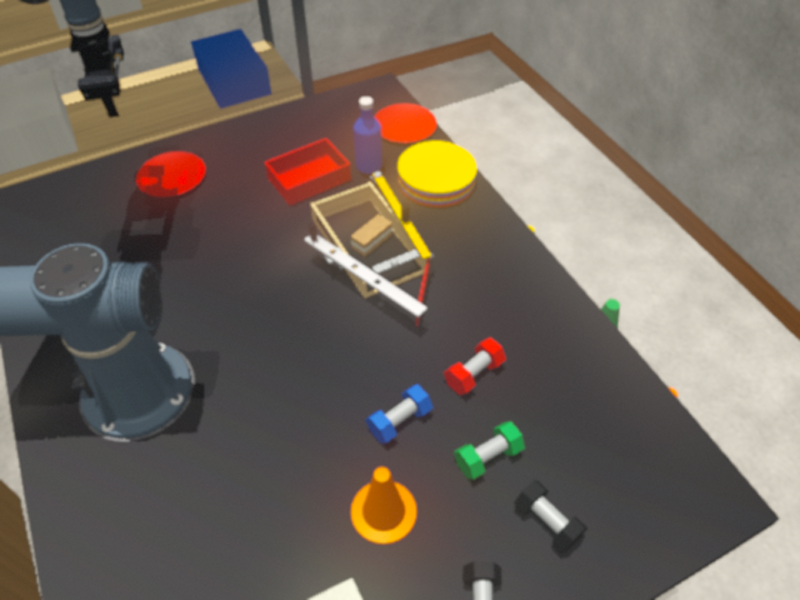

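```bash
cat > h.py <<'E'
import numpy as np,cv2
from rig import *
def cam(c):
    f=210/np.tan(np.radians(c["vertical_fov"])/2); return f,c["cx"],c["cy"],c["k1"]
def ray(c,u,v):
    f,cx,cy,k=cam(c); d=np.array([(u-cx)/f,(v-cy)/f]); s=d.copy()
    for _ in range(30): s=d/(1+k*(s@s))
    return np.array([s[0],s[1],1.])
def pix2w(c,T,u,v,z):
    r=T[:3,:3]@ray(c,u,v); o=T[:3,3]; return o+r*(z-o[2])/r[2]
def w2pix(c,T,p):
    q=T[:3,:3].T@(np.asarray(p,float)-T[:3,3]); s=q[:2]/q[2]; f,cx,cy,k=cam(c)
    s=s*(1+k*(s@s)); return np.array([s[0]*f+cx,s[1]*f+cy])
def wristT(s,c):
    T=np.eye(4);T[:3,:3]=s["tcp_rot"];T[:3,3]=s["position"]; return T@np.array(c["T_tool_cam"])
def snap(n,name,crop=None,sc=1):
    s=read_state();c=capture(n);T=wristT(s,c) if n=="wrist" else np.array(c["world_from_camera"])
    im=cv2.cvtColor(c["image"],cv2.COLOR_RGB2BGR)
    import pickle;pickle.dump((c,T),open(f"pics/{name}.pkl","wb"))
    cv2.imwrite(f"pics/{name}_raw.png",im)
    if crop: x0,y0,x1,y1=crop;im=im[y0:y1,x0:x1]
    cv2.imwrite(f"pics/{name}.png",cv2.resize(im,None,fx=sc,fy=sc,interpolation=cv2.INTER_CUBIC))
    return c,T
def load(name):
    import pickle;return pickle.load(open(f"pics/{name}.pkl","rb"))
def delta(target,R=None,s=None):
    """shift & turn (normalised) from current pose to target TCP pos / rot"""
    from scipy.spatial.transform import Rotation as Ro
    s=s or read_state();A=s["tcp_rot"];d=A.T@(np.array(target)-s["position"])/0.3
    r=Ro.from_matrix(A.T@R).as_rotvec(degrees=True)/45 if R is not None else np.zeros(3)
    return np.round(np.r_[d,r],3)
def down(yaw):
    """tool down, closing line (y) along world angle yaw deg"""
    a=np.radians(yaw);y=np.array([np.cos(a),np.sin(a),0]);z=np.array([0,0,-1.]);return np.c_[np.cross(y,z),y,z]
E
python3 - <<'E'
from h import *
import cv2
c,T=snap("top","t1",(115,145,295,265),4.4)
c,T=snap("top","t2",(290,150,450,270),5)
E
```

```text
(no output)
```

View pics/t1.png

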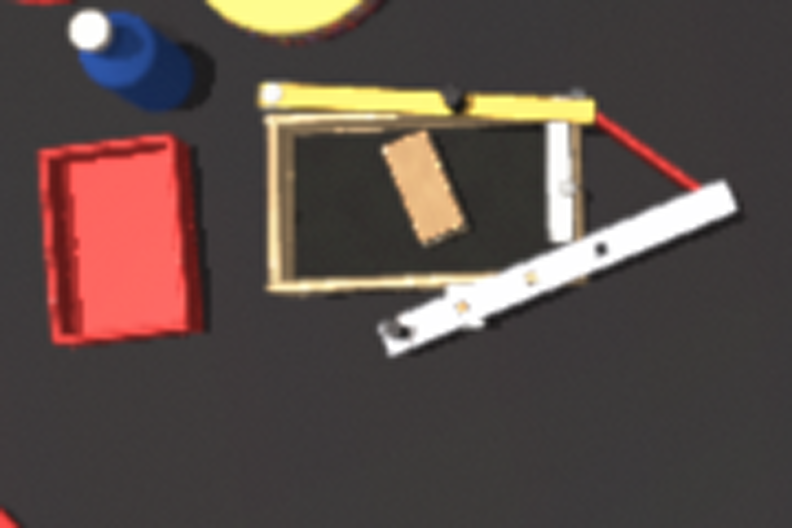

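View pics/t2.png

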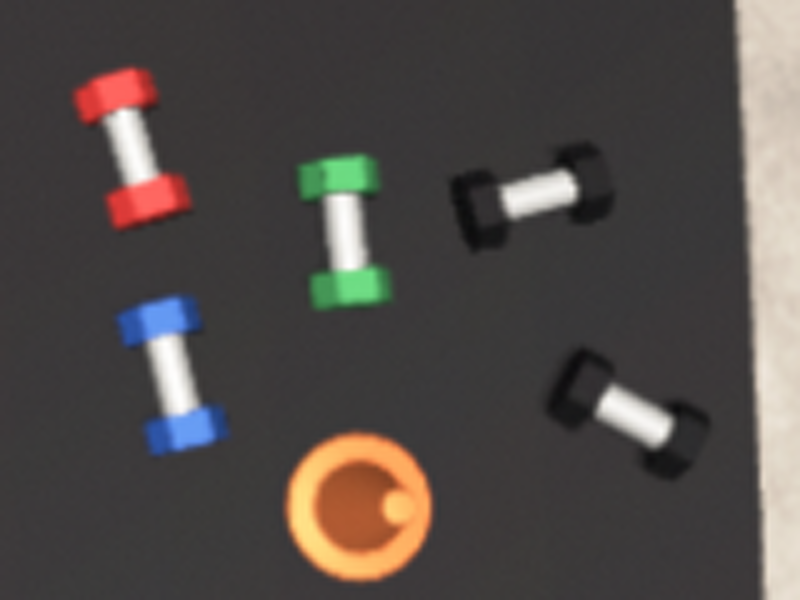

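Run:
```python
from h import *
c,T=load("t1")
P=lambda u,v,z:pix2w(c,T,115+u/4.4,145+v/4.4,z)
pts={'FL':((268,293),(-76,121,52)),'BL':((265,115),(76,121,52)),'strike_f1':((548,241),(-44,-122,59)),'strike_f2':((573,241),(-44,-140,59)),'FLin':((295,278),(-70,115,52))}
A=[];B=[]
for k,((u,v),q) in pts.items():
    w=P(u,v,q[2]/1000);print(k,w.round(4));
    if k!='FLin':A.append(q[:2]);B.append(w[:2])
A=np.array(A)/1000;B=np.array(B)
from scipy.spatial.transform import Rotation as Ro
a=A-A.mean(0);b=B-B.mean(0);H=a.T@b;th=np.arctan2(H[0,1]-H[1,0],H[0,0]+H[1,1]);R=np.array([[np.cos(th),-np.sin(th)],[np.sin(th),np.cos(th)]])
t=B.mean(0)-R@A.mean(0);print('th',np.degrees(th),'t',t);print('res',((A@R.T+t)-B).round(4).tolist())
for n,(u,v,z) in dict(stayknob=(400,325,.095),staytipmid=(388,340,.061),stayend=(731,197,.061),pin=(462,307,.061),mid=(532,278,.061),shut=(601,249,.061),kknob=(456,95,.11),khinge=(270,95,.074),kend=(593,110,.074),chalk1=(405,138,.046),chalk2=(445,237,.046),chalkL=(383,148,.046),chalkR=(466,228,.046),gatehinge=(600,118,.05),tubTL=(38,150,.05),tubTR=(178,137,.05),tubBL=(55,345,.05),tubBR=(200,330,.05)).items():
    w=P(u,v,z);print(n,w[:2].round(4),'crate',(R.T@(w[:2]-t)).round(4))
c,T=load("t2")
Q=lambda u,v,z:pix2w(c,T,290+u/5,150+v/5,z)
for n,(a,b) in dict(red=((116,95),(150,200)),blue=((162,320),(188,430)),green=((340,177),(350,287))).items():
    w1=Q(*a,.045);w2=Q(*b,.045);d=w1-w2;print(n,((w1+w2)/2).round(4),np.linalg.norm(d),np.degrees(np.arctan2(d[1],d[0])))
print('cone',Q(360,507,0),'tip',Q(400,507,.15))
c,T=snap("wrist","w0")
```

```text
FL [0.4707 0.2734 0.052 ]
BL [0.6258 0.2789 0.052 ]
strike_f1 [0.5123 0.0314 0.059 ]
strike_f2 [0.5121 0.0101 0.059 ]
FLin [0.4834 0.25   0.052 ]
th 1.8905907108270499 t [0.55207613 0.15415228]
res [[0.0014, -0.0008], [-0.0018, -0.0013], [-0.0002, -0.0006], [0.0006, 0.0027]]
stayknob [0.4391 0.1513] crate [-0.1131  0.0008]
staytipmid [0.4289 0.1674] crate [-0.1226  0.0173]
stayend [ 0.5483 -0.1246] crate [-0.013  -0.2785]
pin [0.4565 0.1043] crate [-0.0972 -0.0466]
mid [0.4806 0.0448] crate [-0.075  -0.1069]
shut [ 0.5048 -0.0139] crate [-0.0528 -0.1664]
kknob [0.6293 0.1036] crate [ 0.0756 -0.0531]
khinge [0.639  0.2694] crate [0.0906 0.1123]
kend [ 0.6222 -0.0081] crate [ 0.0647 -0.1645]
chalk1 [0.605 0.157] crate [0.053  0.0011]
chalk2 [0.5183 0.1214] crate [-0.0349 -0.0316]
chalkL [0.5965 0.1761] crate [0.0451 0.0205]
chalkR [0.5259 0.1033] crate [-0.0279 -0.0499]
gatehinge [ 0.6198 -0.0125] crate [ 0.0622 -0.1688]
tubTL [0.5984 0.4818] crate [0.0571 0.326 ]
tubTR [0.608  0.3561] crate [0.0625 0.2   ]
tubBL [0.4273 0.4613] crate [-0.1146  0.3111]
tubBR [0.4394 0.3329] crate [-0.1067  0.1824]
red [ 0.5889 -0.2598  0.045 ] 0.084523157839997 16.657190761477494
blue [ 0.4157 -0.2881  0.045 ] 0.08482667858451087 12.227421884469816
green [ 0.5228 -0.4198  0.045 ] 0.08428755401018613 3.4632841537642713
cone [ 0.31473063 -0.43442842  0.        ] tip [ 0.31526121 -0.4329064   0.15      ]
```

```bash
cat >> h.py <<'E'
def plan(wps,s=None,per=None):
    """wps: list of (pos,R); prints per-call deltas, each from previous waypoint"""
    s=dict(s or read_state())
    for p,R in wps:
        R=s["tcp_rot"] if R is None else R
        d=delta(p,R,s)
        n=max(np.linalg.norm(d[:3])*300/41.7,np.linalg.norm(d[3:])*45/7.16)
        print(d.tolist(),'rows',round(n,1)); s={"tcp_rot":R,"position":np.array(p)}
th0=np.radians(1.9); RC=np.array([[np.cos(th0),-np.sin(th0)],[np.sin(th0),np.cos(th0)]]); tC=np.array([.552,.154])
def cr(x,y): return RC@np.array([x,y])+tC
def tocr(w): return RC.T@(np.asarray(w)[:2]-tC)
E
python3 - <<'E'
from h import *
c,T=load("w0");print(np.array(c["T_tool_cam"]).round(3).tolist(),c["vertical_fov"])
plan([((.30,.38,.25),down(48)),((.45,.12,.26),down(22))])
E
```

```text
[[0.001, -0.97, -0.245, 0.065], [1.0, 0.001, 0.001, 0.001], [-0.001, -0.245, 0.97, -0.137], [0.0, 0.0, 0.0, 1.0]] 66.15721943748487
[-0.656, -0.608, -0.009, -0.001, 0.0, 0.615] rows 6.4
[-0.951, -0.309, -0.033, 0.0, 0.0, 0.578] rows 7.2
```

Call:
step_arm(
  steps=[
    [-0.656, -0.608, -0.01, 0, 0, 0.615, -0.6],
    [-0.656, -0.608, -0.01, 0, 0, 0.615, -0.6],
    [-0.656, -0.608, -0.01, 0, 0, 0.615, -0.6],
    [-0.656, -0.608, -0.01, 0, 0, 0.615, -0.6],
    [-0.656, -0.608, -0.01, 0, 0, 0.615, -0.6],
    [-0.656, -0.608, -0.01, 0, 0, 0.615, -0.6],
    [-0.656, -0.608, -0.01, 0, 0, 0.615, -0.6],
    [-0.656, -0.608, -0.01, 0, 0, 0.615, -0.6],
  ],
)

```text
time_s: 0.92
position: [0.3019, 0.3772, 0.2507]
tcp_rot: [[-0.74, 0.673, 0.0], [0.673, 0.74, -0.001], [-0.001, -0.001, -1.0]]
force: [0.0, 1.1, -0.4]
opening: 0.806
grasp_force: 0.0
```

Call:
step_arm(
  steps=[
    [-0.951, -0.309, -0.033, 0, 0, 0.578, -0.6],
    [-0.951, -0.309, -0.033, 0, 0, 0.578, -0.6],
    [-0.951, -0.309, -0.033, 0, 0, 0.578, -0.6],
    [-0.951, -0.309, -0.033, 0, 0, 0.578, -0.6],
    [-0.951, -0.309, -0.033, 0, 0, 0.578, -0.6],
    [-0.951, -0.309, -0.033, 0, 0, 0.578, -0.6],
    [-0.951, -0.309, -0.033, 0, 0, 0.578, -0.6],
    [-0.951, -0.309, -0.033, 0, 0, 0.578, -0.6],
  ],
)

```text
time_s: 1.58
position: [0.4545, 0.1166, 0.2611]
tcp_rot: [[-0.371, 0.929, 0.005], [0.929, 0.371, -0.002], [-0.003, 0.004, -1.0]]
force: [0.7, 0.0, 0.5]
opening: 0.8
grasp_force: 0.0
```

Run:
```python
from h import *
s=read_state();print(s["position"],s["time_s"],s["opening"])
c,T=snap("wrist","w1",None,1.42)
for n,p in dict(knob=(*cr(-.1166,.008),.103),pin=(*cr(-.097,-.045),.067)).items(): print(n,w2pix(c,T,p)*1.42)
```

```text
[0.45447584 0.11662961 0.26111028] 1.5833 0.8002059757260525
knob [392.36377846 211.54853025]
pin [393.83378309 285.32540699]
```

View pics/w1.png

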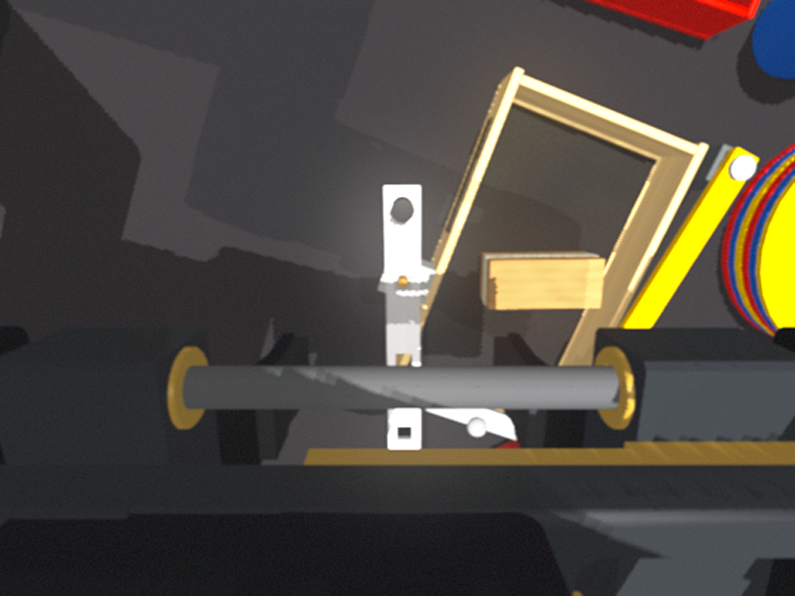

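Run:
```python
from h import *
c,T=load("w1")
for n,(u,v,z) in dict(knob=(402,209,.103),pin=(403,281,.067),FL=(515,68,.052),FLin=(521,97,.052),BL=(708,147,.052),wide=(404,432,.061),khinge=(742,167,.1),chA=(484,256,.046),chB=(605,256,.046),chC=(497,308,.046),chD=(603,308,.046)).items():
    w=pix2w(c,T,u/1.42,v/1.42,z);print(n,w.round(4),tocr(w).round(4))
```

```text
knob [0.4403 0.1619 0.103 ] [-0.1114  0.0116]
pin [0.4616 0.1114 0.067 ] [-0.0917 -0.0396]
FL [0.4788 0.2773 0.052 ] [-0.0691  0.1257]
FLin [0.4907 0.262  0.052 ] [-0.0577  0.1099]
BL [0.6309 0.282  0.052 ] [0.0831 0.1253]
wide [ 0.5103 -0.0075  0.061 ] [-0.047  -0.1601]
khinge [0.6293 0.2653 0.1   ] [0.081  0.1087]
chA [0.5146 0.1488 0.046 ] [-0.0375 -0.0039]
chB [0.6021 0.1838 0.046 ] [0.0511 0.0281]
chC [0.5416 0.1144 0.046 ] [-0.0117 -0.0392]
chD [0.6206 0.1458 0.046 ] [ 0.0683 -0.0104]
```

Run:
```python
from h import *
s=read_state();print(s["position"],s["qvel"].round(2),s["tcp_rot"].round(4).tolist())
c,T=snap("wrist","w2",None,1.42)
a=cv2.imread("pics/w1_raw.png");b=cv2.imread("pics/w2_raw.png")
for n,(u,v,z) in dict(knob=(402,209,.103),pin=(403,281,.067),FL=(515,68,.052),BL=(708,147,.052)).items():
    x,y=int(u/1.42),int(v/1.42);t=a[y-12:y+13,x-12:x+13];r=cv2.matchTemplate(b,t,cv2.TM_CCOEFF_NORMED);_,m,_,l=cv2.minMaxLoc(r)
    du,dv=l[0]+12-x,l[1]+12-y
    w=pix2w(c,T,u/1.42+du,v/1.42+dv,z);print(n,m,du,dv,w.round(4))
```

```text
[0.45362991 0.11756892 0.26090625] [ 4.39 -0.8   2.43  2.33  0.91  3.39] [[-0.3702, 0.929, 0.0037], [0.929, 0.3702, -0.0008], [-0.0021, 0.0031, -1.0]]
knob 0.9831851720809937 1 1 [0.4404 0.1625 0.103 ]
pin 0.955856204032898 1 1 [0.4619 0.1119 0.067 ]
FL 0.9907510280609131 0 1 [0.4781 0.2776 0.052 ]
BL 0.9818337559700012 1 1 [0.6311 0.2825 0.052 ]
```

Run:
```python
from h import *
R=down(22.4)
plan([((.440,.160,.15),R),((.440,.160,.094),R)])
```

```text
[0.139, 0.014, 0.368, 0.001, -0.0, -0.014] rows 2.8
[0.0, 0.0, 0.187, 0.0, 0.0, 0.0] rows 1.3
```

Call:
step_arm(
  steps=[
    [0.139, 0.014, 0.37, 0, 0, -0.014, -0.6],
    [0.139, 0.014, 0.37, 0, 0, -0.014, -0.6],
    [0.139, 0.014, 0.37, 0, 0, -0.014, -0.6],
    [0.139, 0.014, 0.37, 0, 0, -0.014, -0.6],
    [0.139, 0.014, 0.37, 0, 0, -0.014, -0.6],
    [0.139, 0.014, 0.37, 0, 0, -0.014, -0.6],
  ],
)

```text
time_s: 2.18
position: [0.4387, 0.1618, 0.1505]
tcp_rot: [[-0.387, 0.922, 0.002], [0.922, 0.387, 0.0], [-0.0, 0.002, -1.0]]
force: [0.2, -0.2, 1.0]
opening: 0.802
grasp_force: 0.0
```

Run:
```python
from h import *
s=read_state();print(s["position"])
c,T=snap("wrist","w3",None,1.42)
for n,p in dict(knob=(.4403,.162,.103),knobT=(.439,.1545,.103),grasp=(*(s["position"]+[0,0,-.047])[:3],)).items(): print(n,w2pix(c,T,p)*1.42)
```

```text
[0.43872618 0.16182393 0.15047214]
knob [399.33812129 340.36624743]
knobT [389.77920734 354.49539112]
grasp [395.75736857 339.75193187]
```

View pics/w3.png

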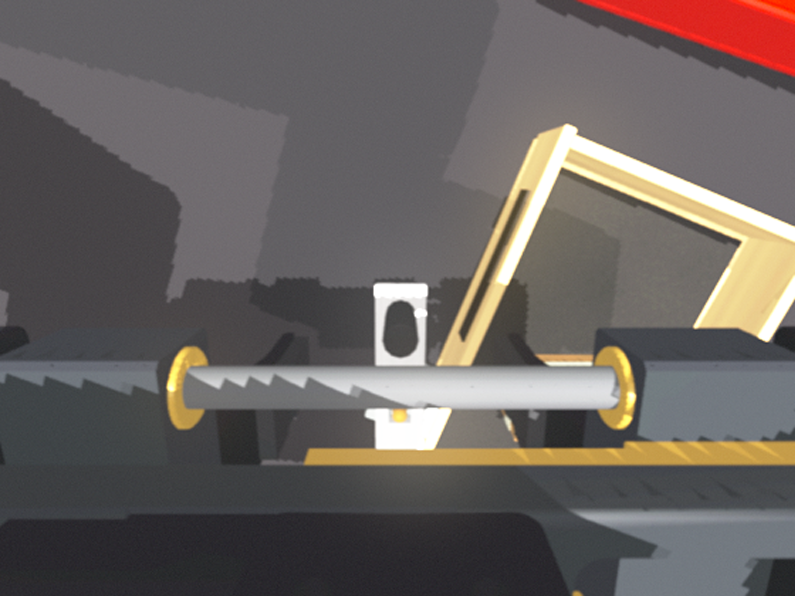

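Call:
step_arm(
  steps=[
    [0, 0, 0.187, 0, 0, 0, -0.6],
    [0, 0, 0.187, 0, 0, 0, -0.6],
    [0, 0, 0.187, 0, 0, 0, -0.6],
    [0, 0, 0.187, 0, 0, 0, 1],
    [0, 0, 0.187, 0, 0, 0, 1],
    [0, 0, 0.187, 0, 0, 0, 1],
    [0, 0, 0.187, 0, 0, 0, 1],
    [0, 0, 0.187, 0, 0, 0, 1],
  ],
)

```text
time_s: 2.9
position: [0.4391, 0.1607, 0.0944]
tcp_rot: [[-0.385, 0.923, 0.002], [0.923, 0.385, 0.0], [-0.001, 0.002, -1.0]]
force: [0.8, -0.1, 0.0]
opening: 0.51
grasp_force: 0.0
```

Call:
step_arm(
  steps=[
    [0, 0, 0, 0, 0, 0, 1],
    [0, 0, 0, 0, 0, 0, 1],
    [0, 0, 0, 0, 0, 0, 1],
    [0, 0, 0, 0, 0, 0, 1],
  ],
)

```text
time_s: 3.23
position: [0.4383, 0.1607, 0.0933]
tcp_rot: [[-0.385, 0.923, -0.0], [0.923, 0.385, -0.0], [0.0, -0.0, -1.0]]
force: [-0.4, 0.3, -0.5]
opening: 0.204
grasp_force: 0.0
```

Call:
step_arm(
  steps=[
    [0, 0, 0, 0, 0, 0, 1],
    [0, 0, 0, 0, 0, 0, 1],
    [0, 0, 0, 0, 0, 0, 1],
    [0, 0, 0, 0, 0, 0, 1],
  ],
)

```text
time_s: 3.57
position: [0.4384, 0.1607, 0.0933]
tcp_rot: [[-0.385, 0.923, -0.0], [0.923, 0.385, -0.0], [0.0, -0.0, -1.0]]
force: [0.4, 0.1, 0.6]
opening: 0.171
grasp_force: 30.0
```

```bash
sed -i 's/tC=np.array.*/tC=np.array([.5587,.159])/' h.py
cat > st.py <<'E'
from h import *
from scipy.spatial.transform import Rotation as Ro
pin=np.array([-.0975,-.0445]); hin=np.array([.076,-.148])
def piv(g): a=np.pi+g; return hin+.148*np.array([np.cos(a),np.sin(a)])
def head(g): d=pin-piv(g); return np.arctan2(d[1],d[0])
def stay(g,phi,L):
    """world pose of stay frame at knob grasp point"""
    R=Ro.from_euler('ZY',[phi+th0,-L]).as_matrix()
    p=np.r_[cr(*piv(g)),.058]+R@np.array([.290,0,.028]); return R,p
def rows(path,R0,p0,g0,ph0,L0=0):
    """TCP poses along path given grasp at stay(g0,ph0,L0) with tool R0,p0; deltas from first"""
    S,k=stay(g0,ph0,L0);off=S.T@(p0-k);Rt=S.T@R0;out=[]
    for g,ph,L in path:
        S2,k2=stay(g,ph,L);out.append((k2+S2@off,S2@Rt))
    return out
E
python3 - <<'E'
from st import *
s=read_state();print(s["position"],s["opening"],s["grasp_force"])
ps=[];
for i in range(10): pass
h0,h1=head(.9),head(0);print(np.degrees([h0,h1]),stay(.9,h0,0)[1],np.linalg.norm(pin-piv(.9)),np.linalg.norm(pin-piv(0)))
p0=s["position"];R0=down(22.65)
def show(path,base):
    pr=rows([base]+path,R0,p0,.9,h0)
    b={"position":pr[0][0],"tcp_rot":pr[0][1]}
    for p,R in pr[1:]: print(delta(p,R,b).tolist())
    print(pr[-1][0])
L=.22
A=[(.9,h0,l) for l in (.03,.07,.11,.15,.19,.22)]
show(A,(.9,h0,0))
f=lambda t:(.9*(1-t),h0+(h1-h0)*t,L)
show([f(i/16) for i in range(1,9)],f(0))
show([f(i/16) for i in range(9,17)],f(.5))
E
```

```text
[0.43835512 0.16068272 0.093289  ] 0.1709831576042349 30.000113742426038
[110.37603787 103.84069549] [0.44153118 0.16303911 0.086     ] 0.23407926365408654 0.10659502802663919
[-0.004, -0.0, -0.029, -0.0, 0.038, 0.0]
[-0.011, -0.0, -0.067, -0.001, 0.089, 0.0]
[-0.019, -0.0, -0.105, -0.001, 0.14, 0.0]
[-0.028, -0.0, -0.143, -0.001, 0.191, 0.0]
[-0.04, -0.0, -0.18, -0.002, 0.242, 0.0]
[-0.049, -0.0, -0.207, -0.002, 0.28, 0.0]
[0.44391504 0.14711006 0.15551192]
[0.024, -0.007, 0.005, -0.002, -0.0, 0.009]
[0.048, -0.013, 0.011, -0.004, -0.0, 0.018]
[0.073, -0.017, 0.016, -0.006, -0.0, 0.027]
[0.098, -0.02, 0.022, -0.008, -0.0, 0.035]
[0.124, -0.021, 0.028, -0.01, -0.0, 0.044]
[0.15, -0.021, 0.034, -0.012, -0.0, 0.053]
[0.177, -0.019, 0.039, -0.014, -0.0, 0.062]
[0.203, -0.016, 0.045, -0.016, -0.0, 0.071]
[0.41552385 0.20299075 0.15551192]
[0.027, 0.003, 0.006, -0.002, -0.0, 0.009]
[0.054, 0.008, 0.012, -0.004, -0.0, 0.018]
[0.081, 0.015, 0.018, -0.006, -0.0, 0.027]
[0.108, 0.022, 0.024, -0.008, -0.0, 0.035]
[0.135, 0.032, 0.03, -0.01, -0.0, 0.044]
[0.161, 0.043, 0.036, -0.012, -0.0, 0.053]
[0.187, 0.056, 0.042, -0.014, -0.0, 0.062]
[0.213, 0.07, 0.048, -0.016, -0.0, 0.071]
[0.41352953 0.27172212 0.15551192]
```

Call:
step_arm(
  steps=[
    [-0.004, 0, -0.029, 0, 0.038, 0, 1],
    [-0.011, 0, -0.067, 0, 0.089, 0, 1],
    [-0.019, 0, -0.105, 0, 0.14, 0, 1],
    [-0.028, 0, -0.143, 0, 0.191, 0, 1],
    [-0.04, 0, -0.18, -0.002, 0.242, 0, 1],
    [-0.049, 0, -0.207, -0.002, 0.28, 0, 1],
    [-0.049, 0, -0.207, -0.002, 0.28, 0, 1],
  ],
)

```text
time_s: 4.15
position: [0.4457, 0.146, 0.1564]
tcp_rot: [[-0.374, 0.924, -0.079], [0.901, 0.383, 0.202], [0.217, 0.005, -0.976]]
force: [0.6, -0.1, -2.0]
opening: 0.174
grasp_force: 30.0
```

Call:
step_arm(
  steps=[
    [0.024, -0.007, 0.005, -0.002, 0, 0.009, 1],
    [0.048, -0.013, 0.011, -0.004, 0, 0.018, 1],
    [0.073, -0.017, 0.016, -0.006, 0, 0.027, 1],
    [0.098, -0.02, 0.022, -0.008, 0, 0.035, 1],
    [0.124, -0.021, 0.028, -0.01, 0, 0.044, 1],
    [0.15, -0.021, 0.034, -0.012, 0, 0.053, 1],
    [0.177, -0.019, 0.039, -0.014, 0, 0.062, 1],
    [0.203, -0.016, 0.045, -0.016, 0, 0.071, 1],
  ],
)

```text
time_s: 4.82
position: [0.4151, 0.2039, 0.1555]
tcp_rot: [[-0.323, 0.944, -0.071], [0.921, 0.331, 0.206], [0.218, 0.001, -0.976]]
force: [1.0, -0.4, -0.2]
opening: 0.172
grasp_force: 30.0
```

Run:
```python
from h import *
c,T=snap("side","s1",(190,90,340,230),4)
s=read_state();print(s["position"],s["force"],s["opening"],s["grasp_force"])
```

```text
[0.41435493 0.204883   0.15562415] [-1.05614815  1.03031532 -1.36915432] 0.17458363466605956 30.000177402980626
```

View pics/s1.png

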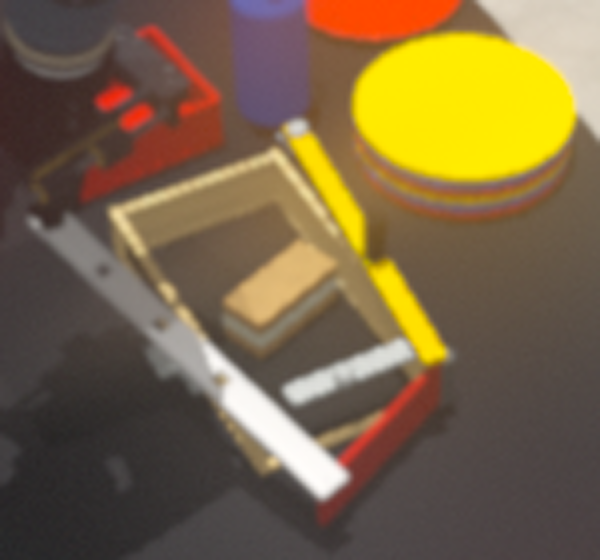

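Call:
step_arm(
  steps=[
    [0.027, 0.003, 0.006, -0.002, 0, 0.009, 1],
    [0.054, 0.008, 0.012, -0.004, 0, 0.018, 1],
    [0.081, 0.015, 0.018, -0.006, 0, 0.027, 1],
    [0.108, 0.022, 0.024, -0.008, 0, 0.035, 1],
    [0.135, 0.032, 0.03, -0.01, 0, 0.044, 1],
    [0.161, 0.043, 0.036, -0.012, 0, 0.053, 1],
    [0.187, 0.056, 0.042, -0.014, 0, 0.062, 1],
    [0.213, 0.07, 0.048, -0.016, 0, 0.071, 1],
  ],
)

```text
time_s: 5.53
position: [0.4136, 0.2725, 0.1554]
tcp_rot: [[-0.27, 0.961, -0.059], [0.938, 0.276, 0.21], [0.218, 0.002, -0.976]]
force: [-0.5, -0.3, -1.2]
opening: 0.173
grasp_force: 30.0
```

Run:
```python
from st import *
s=read_state();print(s["position"],s["force"].round(1),s["opening"],s["tcp_rot"].round(3).tolist())
h0,h1=head(.9),head(0);p0=np.array([.43835,.16068,.09329]);R0=down(22.65)
# exact commanded model target
pr=rows([(0,h1,L) for L in (.22,.18,.14,.10,.07,.04,.02,0.0)],R0,p0,.9,h0)
b={"position":pr[0][0],"tcp_rot":pr[0][1]};print(pr[0][0],delta(*pr[0]))
for p,R in pr[1:]: print(delta(p,R,b).tolist())
print(pr[-1][0])
c,T=snap("top","t3",(160,160,280,240),6)
```

```text
[0.41360877 0.27251272 0.15543572] [-0.5 -0.3 -1.2] 0.1727781300617811 [[-0.27, 0.961, -0.059], [0.938, 0.276, 0.21], [0.218, 0.002, -0.976]]
[0.4135242  0.27171981 0.15551277] [-0.002 -0.001 -0.001  0.    -0.    -0.001]
[0.004, 0.0, 0.039, 0.0, -0.051, -0.0]
[0.006, 0.0, 0.077, 0.001, -0.102, -0.0]
[0.007, 0.0, 0.116, 0.001, -0.153, -0.0]
[0.007, 0.0, 0.145, 0.001, -0.191, -0.0]
[0.005, 0.0, 0.174, 0.001, -0.229, -0.0]
[0.004, 0.0, 0.194, 0.002, -0.255, -0.0]
[0.002, 0.0, 0.213, 0.002, -0.28, -0.0]
[0.40954513 0.28583728 0.09329   ]
```

View pics/t3.png

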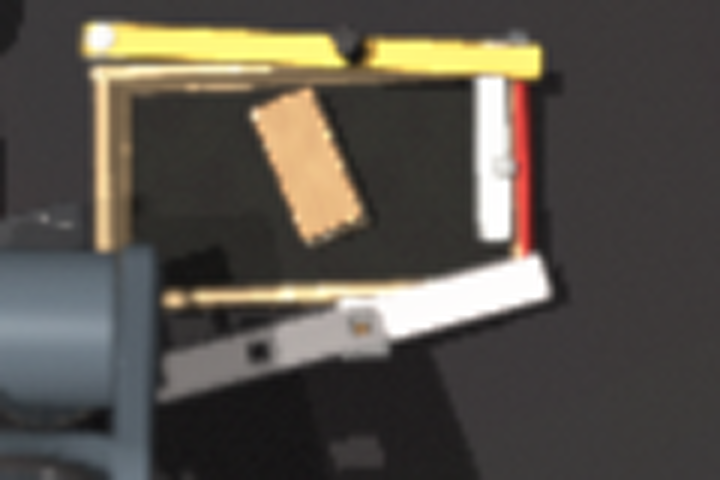

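Call:
step_arm(
  steps=[
    [0.004, 0, 0.039, 0, -0.051, 0, 1],
    [0.006, 0, 0.077, 0, -0.102, 0, 1],
    [0.007, 0, 0.116, 0, -0.153, 0, 1],
    [0.007, 0, 0.145, 0, -0.191, 0, 1],
    [0.005, 0, 0.174, 0, -0.229, 0, 1],
    [0.004, 0, 0.194, 0, -0.255, 0, 1],
    [0.002, 0, 0.213, 0, -0.28, 0, 1],
    [0.002, 0, 0.213, 0, -0.28, 0, 1],
  ],
)

```text
time_s: 6.25
position: [0.409, 0.2862, 0.0924]
tcp_rot: [[-0.278, 0.961, 0.0], [0.961, 0.278, -0.0], [-0.0, -0.0, -1.0]]
force: [-1.1, 1.1, 0.0]
opening: 0.169
grasp_force: 30.0
```

Call:
step_arm(
  steps=[
    [0, 0, 0, 0, 0, 0, 1],
    [0, 0, 0, 0, 0, 0, 1],
    [0, 0, 0, 0, 0, 0, 1],
    [0, 0, 0, 0, 0, 0, 1],
  ],
)

```text
time_s: 6.58
position: [0.4101, 0.2855, 0.0936]
tcp_rot: [[-0.276, 0.961, 0.002], [0.961, 0.276, 0.001], [0.001, 0.002, -1.0]]
force: [0.0, 0.6, -0.4]
opening: 0.173
grasp_force: 30.0
```

Run:
```python
from h import *
c,T=snap("top","t4",(160,160,280,240),6)
s=read_state();print(s["position"],s["force"].round(1))
```

```text
[0.410044   0.28544482 0.09360646] [-0.1 -0.3  0.8]
```

View pics/t4.png

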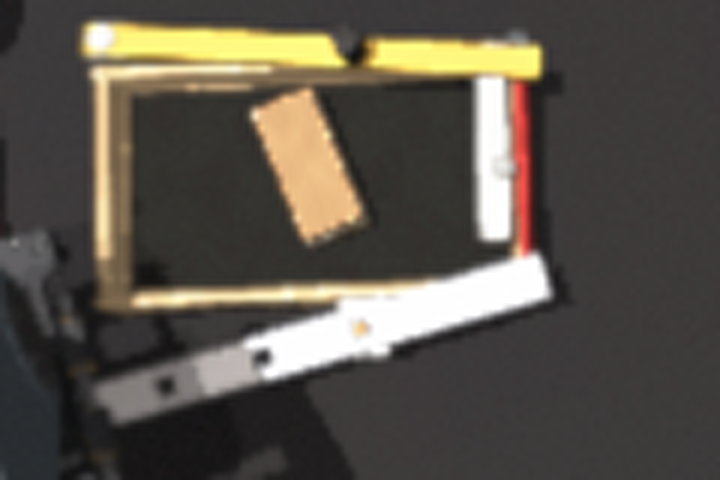

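Call:
step_arm(
  steps=[
    [0, 0, 0, 0, 0, 0, 0.2],
    [0, 0, 0, 0, 0, 0, 0.2],
    [0, 0, 0, 0, 0, 0, 0.2],
    [0, 0, -0.3, 0, 0, 0, 0.2],
    [0, 0, -0.6, 0, 0, 0, -0.5],
    [0, 0, -0.6, 0, 0, 0, -0.5],
    [0, 0, -0.6, 0, 0, 0, -0.5],
    [0, 0, -0.6, 0, 0, 0, -0.5],
  ],
)

```text
time_s: 7.3
position: [0.4121, 0.2866, 0.2792]
tcp_rot: [[-0.277, 0.961, 0.012], [0.961, 0.277, 0.005], [0.001, 0.013, -1.0]]
force: [0.1, -0.3, -0.4]
opening: 0.616
grasp_force: 0.0
```

Run:
```python
from h import *
c,T=load("w1");w=pix2w(c,T,550/1.42,284/1.42,.046);print(w,tocr(w))
plan([((.46,.2,.27),down(-26)),((.52,.125,.26),down(-68))])
```

```text
[0.57228754 0.14780814 0.046     ] [ 0.01320901 -0.01163621]
[-0.322, 0.073, 0.031, 0.015, -0.008, 0.935] rows 5.9
[-0.137, 0.289, 0.033, 0.0, 0.0, 0.933] rows 5.9
```

Call:
step_arm(
  steps=[
    [-0.322, 0.073, 0.03, 0.015, -0.008, 0.935, -0.6],
    [-0.322, 0.073, 0.03, 0.015, -0.008, 0.935, -0.6],
    [-0.322, 0.073, 0.03, 0.015, -0.008, 0.935, -0.6],
    [-0.322, 0.073, 0.03, 0.015, -0.008, 0.935, -0.6],
    [-0.322, 0.073, 0.03, 0.015, -0.008, 0.935, -0.6],
    [-0.322, 0.073, 0.03, 0.015, -0.008, 0.935, -0.6],
    [-0.322, 0.073, 0.03, 0.015, -0.008, 0.935, -0.6],
  ],
)

```text
time_s: 7.88
position: [0.4573, 0.1983, 0.2642]
tcp_rot: [[0.441, 0.898, -0.011], [0.898, -0.441, -0.004], [-0.009, -0.008, -1.0]]
force: [-0.5, -0.5, -0.2]
opening: 0.8
grasp_force: 0.0
```

Call:
step_arm(
  steps=[
    [-0.137, 0.289, 0.033, 0, 0, 0.933, -0.3],
    [-0.137, 0.289, 0.033, 0, 0, 0.933, -0.3],
    [-0.137, 0.289, 0.033, 0, 0, 0.933, -0.3],
    [-0.137, 0.289, 0.033, 0, 0, 0.933, -0.3],
    [-0.137, 0.289, 0.033, 0, 0, 0.933, -0.3],
    [-0.137, 0.289, 0.033, 0, 0, 0.933, -0.3],
    [-0.137, 0.289, 0.033, 0, 0, 0.933, -0.3],
    [-0.137, 0.289, 0.033, 0, 0, 0.933, -0.3],
  ],
)

```text
time_s: 8.55
position: [0.5169, 0.1238, 0.254]
tcp_rot: [[0.925, 0.379, -0.011], [0.379, -0.925, -0.005], [-0.012, 0.0, -1.0]]
force: [0.3, 0.5, -0.7]
opening: 0.654
grasp_force: 0.0
```

Run:
```python
from h import *
s=read_state();print(s["position"],s["joint_positions"].round(1),s["tcp_rot"].round(3).tolist())
c,T=snap("wrist","w4",None,1.42)
```

```text
[0.5169081  0.12378231 0.25397959] [ 1.5 22.8 94.6 -0.3 63.2 69.4] [[0.925, 0.379, -0.011], [0.379, -0.925, -0.005], [-0.012, 0.0, -1.0]]
```

View pics/w4.png

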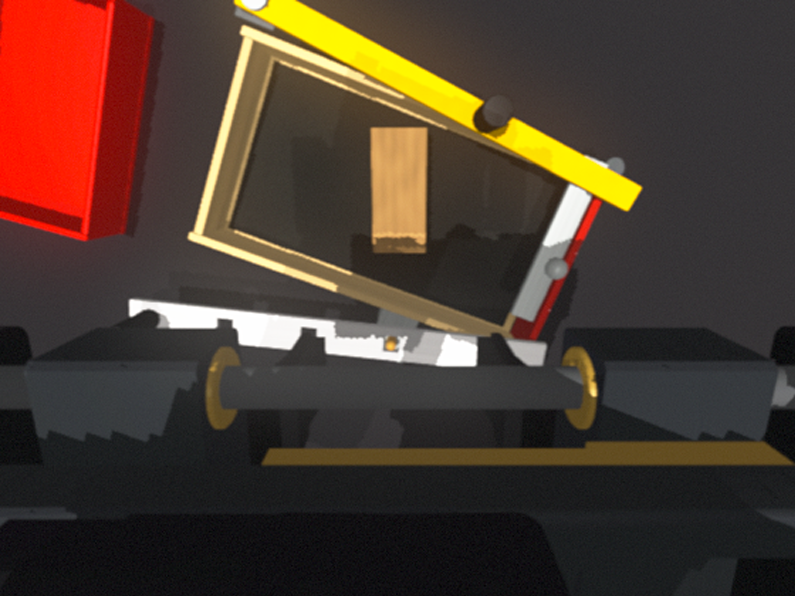

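Run:
```python
from h import *
c,T=load("w4")
for n,(u,v,z) in dict(FL=(191,236,.052),BL=(244,28,.052),FLin=(232,229,.052),pin=(391,344,.067),chTL=(371,127,.046),chTR=(427,127,.046),chBL=(372,240,.046),chBR=(426,240,.046),kknob=(497,107,.116),khinge=(253,0,.1),strk=(513,319,.059),tubin=(86,238,.05)).items():
    w=pix2w(c,T,u/1.42,v/1.42,z);print(n,w.round(4),tocr(w).round(4))
```

```text
FL [0.4818 0.2762 0.052 ] [-0.073   0.1197]
BL [0.6287 0.2813 0.052 ] [0.074  0.1199]
FLin [0.4982 0.2497 0.052 ] [-0.0574  0.0927]
pin [0.4646 0.1096 0.067 ] [-0.0957 -0.0463]
chTL [0.6034 0.1815 0.046 ] [0.0454 0.021 ]
chTR [0.6185 0.1448 0.046 ] [ 0.0592 -0.0162]
chBL [0.5289 0.1515 0.046 ] [-0.03   -0.0065]
chBR [0.5443 0.1139 0.046 ] [-0.0158 -0.0446]
kknob [0.6355 0.1138 0.116 ] [ 0.0753 -0.0477]
khinge [0.6374 0.2622 0.1   ] [0.0821 0.1005]
strk [0.5156 0.0306 0.059 ] [-0.0473 -0.1269]
tubin [0.45  0.349 0.05 ] [-0.1023  0.1935]
```

Run:
```python
from h import *
R=down(-67.8)
plan([((.5514,.139,.13),R),((.5514,.139,.040),R)])
```

```text
[0.13, -0.003, 0.412, 0.0, 0.015, 0.001] rows 3.1
[0.0, 0.0, 0.3, 0.0, 0.0, 0.0] rows 2.2
```

Call:
step_arm(
  steps=[
    [0.13, -0.003, 0.412, 0, 0.015, 0, -0.3],
    [0.13, -0.003, 0.412, 0, 0.015, 0, -0.3],
    [0.13, -0.003, 0.412, 0, 0.015, 0, -0.3],
    [0.13, -0.003, 0.412, 0, 0.015, 0, -0.3],
    [0.13, -0.003, 0.412, 0, 0.015, 0, -0.3],
    [0.13, -0.003, 0.412, 0, 0.015, 0, -0.3],
  ],
)

```text
time_s: 9.1
position: [0.5518, 0.1387, 0.131]
tcp_rot: [[0.926, 0.376, 0.001], [0.376, -0.926, -0.0], [0.001, 0.0, -1.0]]
force: [0.0, -0.1, 0.8]
opening: 0.654
grasp_force: 0.0
```

Call:
step_arm(
  steps=[
    [0, 0, 0.15, 0, 0, 0, -0.3],
    [0, 0, 0.3, 0, 0, 0, -0.3],
    [0, 0, 0.3, 0, 0, 0, -0.3],
    [0, 0, 0.3, 0, 0, 0, 1],
    [0, 0, 0.3, 0, 0, 0, 1],
    [0, 0, 0.3, 0, 0, 0, 1],
    [0, 0, 0.3, 0, 0, 0, 1],
    [0, 0, 0.3, 0, 0, 0, 1],
  ],
)

```text
time_s: 9.77
position: [0.5538, 0.1389, 0.0436]
tcp_rot: [[0.927, 0.375, 0.007], [0.375, -0.927, 0.0], [0.006, 0.002, -1.0]]
force: [-0.2, 0.9, 8.2]
opening: 0.461
grasp_force: 29.9
```

Call:
step_arm(
  steps=[
    [0, 0, 0, 0, 0, 0, 1],
    [0, 0, 0, 0, 0, 0, 1],
  ],
)

```text
time_s: 9.93
position: [0.5538, 0.1389, 0.0435]
tcp_rot: [[0.927, 0.375, 0.007], [0.375, -0.927, 0.0], [0.006, 0.002, -1.0]]
force: [-1.3, -0.1, 8.5]
opening: 0.46
grasp_force: 29.9
```

Run:
```python
from h import *
c,T=load("t1")
P=lambda u,v,z:pix2w(c,T,115+u/4.4,145+v/4.4,z)
m=np.mean([P(u,v,.05)[:2] for u,v in((38,150),(178,137),(55,345),(200,330))],0)+[.0065,.005];print('tub',m)
y=np.subtract(P(178,137,.05),P(38,150,.05));print(np.degrees(np.arctan2(y[1],y[0])))
s=read_state();print(s["position"],s["opening"],s["grasp_force"])
A=down(-67.8)
# place: box long axis along tub long axis (~7 deg), box centre is +20mm along tool x from grasp
R=down(-82); g=m-0.02*R[:2,0]
print(g);plan([((.5514,.139,.2),A),((.53,.3,.2),down(-75)),((*g,.2),R),((*g,.075),R)])
print(P(120,70,.1))
```

```text
tub [0.52477636 0.4130277 ]
-85.66538126004559
[0.55381374 0.13892275 0.04354932] 0.45956234772013344 29.916581609286368
[0.504971   0.41024424]
[-0.004, -0.002, -0.522, 0.003, -0.008, -0.004] rows 3.8
[0.137, -0.524, 0.0, 0.0, 0.0, 0.16] rows 3.9
[0.015, -0.377, 0.0, 0.0, 0.0, 0.156] rows 2.7
[0.0, 0.0, 0.417, 0.0, 0.0, 0.0] rows 3.0
[0.6574819  0.39323313 0.1       ]
```

Call:
step_arm(
  steps=[
    [-0.004, -0.002, -0.13, 0, 0, 0, 1],
    [-0.004, -0.002, -0.26, 0, 0, 0, 1],
    [-0.004, -0.002, -0.39, 0, -0.008, 0, 1],
    [-0.004, -0.002, -0.522, 0, -0.008, 0, 1],
    [-0.004, -0.002, -0.522, 0, -0.008, 0, 1],
    [-0.004, -0.002, -0.522, 0, -0.008, 0, 1],
  ],
)

```text
time_s: 10.43
position: [0.5522, 0.1389, 0.201]
tcp_rot: [[0.927, 0.375, 0.004], [0.375, -0.927, -0.002], [0.003, 0.003, -1.0]]
force: [0.2, 0.6, -2.7]
opening: 0.459
grasp_force: 29.9
```

Call:
step_arm(
  steps=[
    [0.035, -0.13, 0, 0, 0, 0.04, 1],
    [0.07, -0.26, 0, 0, 0, 0.08, 1],
    [0.1, -0.39, 0, 0, 0, 0.12, 1],
    [0.137, -0.524, 0, 0, 0, 0.16, 1],
    [0.137, -0.524, 0, 0, 0, 0.16, 1],
    [0.137, -0.524, 0, 0, 0, 0.16, 1],
  ],
)

```text
time_s: 10.93
position: [0.5274, 0.3017, 0.1949]
tcp_rot: [[0.965, 0.26, -0.008], [0.26, -0.966, -0.004], [-0.009, 0.001, -1.0]]
force: [0.1, -0.2, -1.3]
opening: 0.455
grasp_force: 29.9
```

Run:
```python
from h import *
s=read_state();print(s["position"],s["opening"],s["grasp_force"],s["force"].round(1))
c,T=snap("side","s2",(180,60,340,180),4)
R=down(-84.5);g=np.array([.5248,.413])-0.02*R[:2,0]
plan([((*g,.2),R),((*g,.048),R)])
```

```text
[0.52735689 0.3017084  0.19492859] 0.4554860900889037 29.899187232367694 [ 0.1 -0.2 -1.3]
[0.021, -0.377, -0.018, 0.003, 0.011, 0.21] rows 2.7
[0.0, 0.0, 0.507, 0.0, 0.0, 0.0] rows 3.6
```

View pics/s2.png

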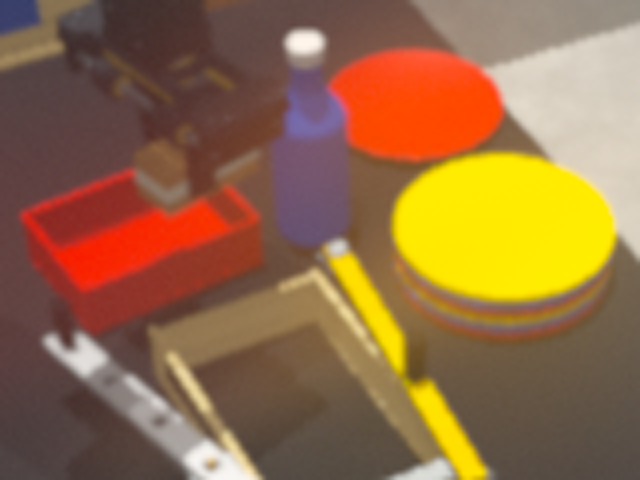

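Call:
step_arm(
  steps=[
    [0.021, -0.377, -0.018, 0, 0.011, 0.21, 1],
    [0.021, -0.377, -0.018, 0, 0.011, 0.21, 1],
    [0.021, -0.377, -0.018, 0, 0.011, 0.21, 1],
    [0.021, -0.377, -0.018, 0, 0.011, 0.21, 1],
    [0.021, -0.377, -0.018, 0, 0.011, 0.21, 1],
    [0.021, -0.377, -0.018, 0, 0.011, 0.21, 1],
  ],
)

```text
time_s: 11.48
position: [0.5066, 0.4088, 0.2008]
tcp_rot: [[0.996, 0.092, 0.001], [0.092, -0.996, -0.003], [0.001, 0.003, -1.0]]
force: [0.1, -0.4, -2.0]
opening: 0.453
grasp_force: 29.9
```

Call:
step_arm(
  steps=[
    [0, 0, 0.13, 0, 0, 0, 1],
    [0, 0, 0.26, 0, 0, 0, 1],
    [0, 0, 0.38, 0, 0, 0, 1],
    [0, 0, 0.45, 0, 0, 0, 1],
    [0, 0, 0.5, 0, 0, 0, 1],
    [0, 0, 0.5, 0, 0, 0, 1],
    [0, 0, 0.5, 0, 0, 0, 1],
  ],
)

```text
time_s: 12.07
position: [0.5074, 0.4084, 0.0507]
tcp_rot: [[0.996, 0.091, 0.001], [0.091, -0.996, -0.003], [0.0, 0.003, -1.0]]
force: [0.5, 0.8, -1.5]
opening: 0.461
grasp_force: 29.9
```

Call:
step_arm(
  steps=[
    [0, 0, 0.005, 0, 0, 0, -0.2],
    [0, 0, 0.005, 0, 0, 0, -0.2],
    [0, 0, 0.005, 0, 0, 0, -0.2],
    [0, 0, -0.1, 0, 0, 0, -0.2],
    [0, 0, -0.3, 0, 0, 0, -0.2],
    [0, 0, -0.6, 0, 0, 0, -0.5],
    [0, 0, -0.7, 0, 0, 0, -0.7],
    [0, 0, -0.7, 0, 0, 0, -0.7],
  ],
)

```text
time_s: 12.73
position: [0.5063, 0.411, 0.2519]
tcp_rot: [[0.996, 0.094, 0.005], [0.094, -0.996, 0.0], [0.005, 0.0, -1.0]]
force: [1.4, 0.3, 0.4]
opening: 0.746
grasp_force: 0.0
```

Run:
```python
from h import *
s=read_state();print(s["position"],s["opening"])
c1,T1=load("w4");c2,T2=load("t3")
for a,b in (((557,268),(505,165)),((615,165),(515,38)),((497,107),(350,42)),((391,344),(362,327))):
    o1=T1[:3,3];d1=T1[:3,:3]@ray(c1,a[0]/1.42,a[1]/1.42);o2=T2[:3,3]+[.0065,.005,0];d2=T2[:3,:3]@ray(c2,160+b[0]/6,160+b[1]/6)
    M=np.c_[d1,-d2];t=np.linalg.lstsq(M,o2-o1,rcond=None)[0];p=o1+d1*t[0];q=o2+d2*t[1];print(p.round(3),q.round(3),tocr(p).round(3))
c,T=snap("top","t5",(290,150,450,270),5)
def weights(c,T,sh=(.0065,.005)):
    hsv=cv2.cvtColor(c["image"],cv2.COLOR_RGB2HSV);out={}
    for n,lo,hi in (("red",(0,140,90),(8,255,255)),("blue",(100,110,80),(125,255,255)),("green",(55,90,60),(85,255,255))):
        m=cv2.inRange(hsv,lo,hi)
        k,l,st,ce=cv2.connectedComponentsWithStats(m);print(n,[(ce[i].round(1).tolist(),int(st[i,4])) for i in range(1,k) if st[i,4]>15])
weights(c,T)
```

```text
[0.50634774 0.41095706 0.25186965] 0.7460746323567781
[0.564 0.019 0.062] [0.565 0.019 0.062] [ 0.   -0.14]
[0.644 0.013 0.056] [0.646 0.013 0.057] [ 0.081 -0.149]
[0.639 0.111 0.098] [0.637 0.111 0.098] [ 0.079 -0.05 ]
[0.463 0.109 0.063] [0.464 0.108 0.063] [-0.097 -0.047]
red [([126.0, 125.2], 1345), ([312.4, 168.3], 116), ([144.8, 202.4], 896), ([246.9, 188.0], 68), ([319.1, 190.0], 121), ([125.0, 192.0], 25), ([476.2, 260.6], 219), ([478.6, 322.3], 202)]
blue [([145.6, 159.4], 312), ([0.9, 196.4], 105), ([321.2, 213.3], 118), ([326.9, 235.7], 117)]
green [([519.9, 62.7], 254), ([520.8, 87.4], 241), ([266.3, 89.6], 860), ([357.2, 184.8], 115), ([359.6, 207.4], 117)]
```

Run:
```python
from h import *
plan([((.48,.16,.31),down(-88)),((.45,-.08,.31),down(-88)),((.42,-.32,.31),down(-88))])
```

```text
[-0.178, 0.831, -0.169, -0.01, -0.027, 0.076] rows 6.2
[-0.128, 0.796, 0.0, 0.0, 0.0, 0.0] rows 5.8
[-0.128, 0.796, 0.0, 0.0, 0.0, 0.0] rows 5.8
```

Call:
step_arm(
  steps=[
    [-0.178, 0.831, -0.169, 0, 0, 0.076, -0.5],
    [-0.178, 0.831, -0.169, 0, 0, 0.076, -0.5],
    [-0.178, 0.831, -0.169, 0, 0, 0.076, -0.5],
    [-0.178, 0.831, -0.169, 0, 0, 0.076, -0.5],
    [-0.178, 0.831, -0.169, 0, 0, 0.076, -0.5],
    [-0.178, 0.831, -0.169, 0, 0, 0.076, -0.5],
    [-0.178, 0.831, -0.169, 0, 0, 0.076, -0.5],
  ],
)

```text
time_s: 13.37
position: [0.4761, 0.1534, 0.3014]
tcp_rot: [[1.0, 0.03, 0.007], [0.03, -1.0, -0.003], [0.007, 0.003, -1.0]]
force: [-0.1, 0.1, 0.6]
opening: 0.748
grasp_force: 0.0
```

Call:
step_arm(
  steps=[
    [-0.128, 0.796, 0, 0, 0, 0, -0.5],
    [-0.128, 0.796, 0, 0, 0, 0, -0.5],
    [-0.128, 0.796, 0, 0, 0, 0, -0.5],
    [-0.128, 0.796, 0, 0, 0, 0, -0.5],
    [-0.128, 0.796, 0, 0, 0, 0, -0.5],
    [-0.128, 0.796, 0, 0, 0, 0, -0.5],
    [-0.128, 0.796, 0, 0, 0, 0, -0.5],
  ],
)

```text
time_s: 13.95
position: [0.4469, -0.0876, 0.3003]
tcp_rot: [[1.0, 0.028, 0.007], [0.028, -1.0, -0.005], [0.006, 0.005, -1.0]]
force: [1.0, 0.1, 0.3]
opening: 0.749
grasp_force: 0.0
```

Call:
step_arm(
  steps=[
    [-0.128, 0.796, 0, 0, 0, 0, -0.5],
    [-0.128, 0.796, 0, 0, 0, 0, -0.5],
    [-0.128, 0.796, 0, 0, 0, 0, -0.5],
    [-0.128, 0.796, 0, 0, 0, 0, -0.5],
    [-0.128, 0.796, 0, 0, 0, 0, -0.5],
    [-0.128, 0.796, 0, 0, 0, 0, -0.5],
    [-0.128, 0.796, 0, 0, 0, 0, -0.5],
    [-0.128, 0.796, 0, 0, 0, 0, -0.5],
  ],
)

```text
time_s: 14.62
position: [0.4163, -0.3233, 0.2996]
tcp_rot: [[0.999, 0.031, 0.004], [0.031, -1.0, -0.001], [0.004, 0.001, -1.0]]
force: [-0.3, 0.5, 0.3]
opening: 0.752
grasp_force: 0.0
```

```bash
cat >> h.py <<'E'
def weights(c,T,amin=300,amax=1e9,z=.045):
    hsv=cv2.cvtColor(c["image"],cv2.COLOR_RGB2HSV);out={}
    for n,lo,hi in (("red",(0,140,90),(8,255,255)),("blue",(100,110,80),(125,255,255)),("green",(55,90,60),(85,255,255))):
        m=cv2.morphologyEx(cv2.inRange(hsv,lo,hi),cv2.MORPH_OPEN,np.ones((3,3)))
        k,l,st,ce=cv2.connectedComponentsWithStats(m)
        L=[(ce[i],int(st[i,4])) for i in range(1,k) if amin<st[i,4]<amax]
        print(n,[(a.round(1).tolist(),b) for a,b in L])
        W=[pix2w(c,T,*a,z) for a,b in L]
        if len(W)==2:
            d=W[0]-W[1];
            if d[0]<0:d=-d
            print('  mid',((W[0]+W[1])/2).round(4),'len',np.linalg.norm(d).round(4),'ang',np.degrees(np.arctan2(d[1],d[0])).round(1))
E
python3 - <<'E'
from h import *
s=read_state();print(s["position"],s["joint_positions"].round(1))
c,T=snap("wrist","w5",None,1.42);weights(c,T,250,z=.038)
E
```

```text
[ 0.41632195 -0.32327016  0.29964   ] [-50.1  19.   92.5   0.2  68.2  38.1]
red [([9.9, 67.3], 2075), ([240.5, 65.0], 894)]
  mid [ 0.5471 -0.1386  0.038 ] len 0.2656 ang -87.7
blue [([260.8, 140.4], 324), ([259.4, 210.6], 977)]
  mid [ 0.4245 -0.2957  0.038 ] len 0.0879 ang -0.2
green [([364.0, 50.9], 1472), ([363.3, 128.6], 1117)]
  mid [ 0.5291 -0.4152  0.038 ] len 0.086 ang 4.8
```

View pics/w5.png

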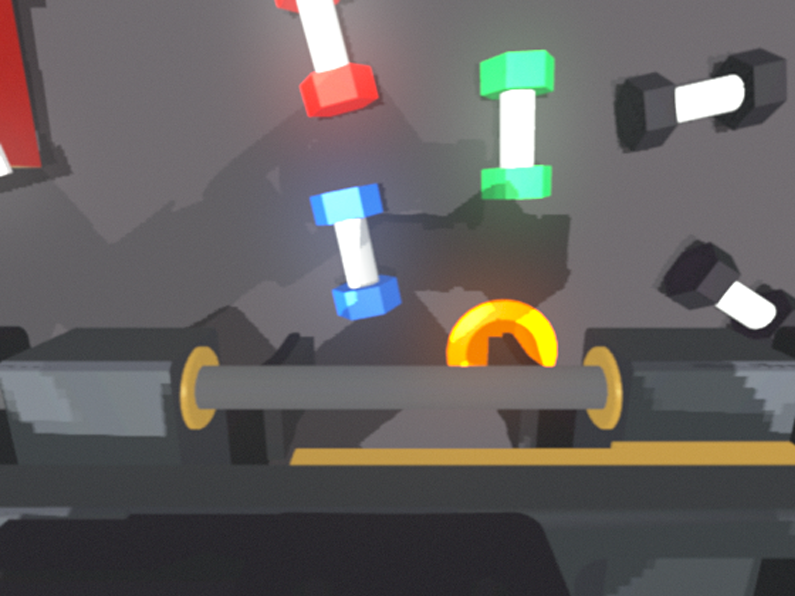

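Run:
```python
from h import *
c,T=load("w5")
for n,a,b,m in (("blue",(347,203),(367,298),(357,253)),("green",(517,73),(516,182),(517,129)),("redhalf",(305,0),(339,90),(333,71))):
    A,B,M=[pix2w(c,T,u/1.42,v/1.42,.026) for u,v in (a,b,m)]
    d=A-B;print(n,((A+B)/2).round(4),M.round(4),np.linalg.norm(d).round(4),np.degrees(np.arctan2(d[1],d[0])).round(1))
print('red head',pix2w(c,T,339/1.42,90/1.42,.026))
for z in (0,):
  print('cone',pix2w(c,T,502/1.42,355/1.42,.0))
```

```text
blue [ 0.4212 -0.2841  0.026 ] [ 0.42   -0.2839  0.026 ] 0.0878 12.4
green [ 0.5304 -0.4181  0.026 ] [ 0.5304 -0.4186  0.026 ] 0.0876 4.7
redhalf [ 0.5892 -0.254   0.026 ] [ 0.5707 -0.2626  0.026 ] 0.0712 22.4
red head [ 0.5562768  -0.26759727  0.026     ]
cone [ 0.31629949 -0.42971369  0.        ]
```

Run:
```python
from h import *
R=down(-77.6);p=(.4208,-.284)
plan([((*p,.14),R),((*p,.034),R)])
```

```text
[0.018, -0.125, 0.532, 0.001, -0.005, -0.233] rows 3.9
[0.0, 0.0, 0.353, 0.0, 0.0, 0.0] rows 2.5
```

Call:
step_arm(
  steps=[
    [0.018, -0.125, 0.532, 0, -0.005, -0.233, -0.5],
    [0.018, -0.125, 0.532, 0, -0.005, -0.233, -0.5],
    [0.018, -0.125, 0.532, 0, -0.005, -0.233, -0.5],
    [0.018, -0.125, 0.532, 0, -0.005, -0.233, -0.5],
    [0.018, -0.125, 0.532, 0, -0.005, -0.233, -0.5],
    [0.018, -0.125, 0.532, 0, -0.005, -0.233, -0.5],
    [0.018, -0.125, 0.532, 0, -0.005, -0.233, -0.5],
  ],
)

```text
time_s: 15.25
position: [0.4221, -0.285, 0.1416]
tcp_rot: [[0.976, 0.217, 0.002], [0.217, -0.976, -0.004], [0.001, 0.004, -1.0]]
force: [-0.9, -0.1, 1.0]
opening: 0.749
grasp_force: 0.0
```

Run:
```python
from h import *
R=down(-77.6);p=(.4208,-.284)
c,T=snap("top","t6");weights(c,T,60,150)
s=read_state();print(s["position"])
plan([((*p,.034),R)])
```

```text
red [([312.3, 168.3], 115), ([319.4, 189.8], 117), ([478.7, 261.2], 124), ([480.5, 322.1], 119)]
blue []
green [([357.1, 184.8], 116), ([362.1, 207.2], 78)]
  mid [ 0.5245 -0.422   0.045 ] len 0.0872 ang 10.8
[ 0.42240382 -0.28581988  0.14229822]
[-0.005, -0.009, 0.361, 0.008, -0.003, 0.002] rows 2.6
```

Call:
step_arm(
  steps=[
    [-0.003, -0.004, 0.13, 0, 0, 0, -0.5],
    [-0.003, -0.004, 0.26, 0, 0, 0, -0.5],
    [-0.003, -0.004, 0.357, 0, 0, 0, -0.5],
    [-0.003, -0.004, 0.357, 0, 0, 0, -0.5],
    [-0.003, -0.004, 0.357, 0, 0, 0, 1],
    [-0.003, -0.004, 0.357, 0, 0, 0, 1],
    [-0.003, -0.004, 0.357, 0, 0, 0, 1],
    [-0.003, -0.004, 0.357, 0, 0, 0, 1],
  ],
)

```text
time_s: 15.97
position: [0.4206, -0.2851, 0.0351]
tcp_rot: [[0.977, 0.215, 0.003], [0.215, -0.977, -0.005], [0.002, 0.006, -1.0]]
force: [1.0, 0.0, 0.9]
opening: 0.529
grasp_force: 0.0
```

Call:
step_arm(
  steps=[
    [0, 0, 0, 0, 0, 0, 1],
    [0, 0, 0, 0, 0, 0, 1],
    [0, 0, 0, 0, 0, 0, 1],
    [0, 0, 0, 0, 0, 0, 1],
  ],
)

```text
time_s: 16.3
position: [0.4197, -0.2841, 0.0334]
tcp_rot: [[0.977, 0.215, 0.0], [0.215, -0.977, -0.002], [-0.0, 0.002, -1.0]]
force: [0.2, 0.7, 7.3]
opening: 0.313
grasp_force: 30.0
```

Call:
step_arm(
  steps=[
    [0, 0, -0.1, 0, 0, 0, 1],
    [0, 0, -0.2, 0, 0, 0, 1],
    [0, 0, -0.3, 0, 0, 0, 1],
    [0, 0, -0.4, 0, 0, 0, 1],
    [0, 0, -0.5, 0, 0, 0, 1],
    [0, 0, -0.55, 0, 0, 0, 1],
    [0, 0, -0.55, 0, 0, 0, 1],
  ],
)

```text
time_s: 16.88
position: [0.4205, -0.2845, 0.2003]
tcp_rot: [[0.977, 0.215, 0.003], [0.215, -0.977, -0.006], [0.002, 0.006, -1.0]]
force: [0.8, -1.3, -5.3]
opening: 0.309
grasp_force: 30.0
```

Run:
```python
from h import *
s=read_state();print(s["position"],s["opening"],s["grasp_force"],s["force"].round(1))
p=cr(0,.068);print(p);R=down(-88.1)
plan([((.46,-.04,.2),down(-85)),((*p,.2),R),((*p,.041),R)])
```

```text
[ 0.4205328  -0.28453108  0.20026102] 0.3091380260841086 29.982804358005524 [ 0.8 -1.3 -5.3]
[0.55644545 0.22696261]
[0.304, -0.768, -0.003, 0.008, -0.003, 0.165] rows 5.9
[0.398, -0.858, 0.0, 0.0, 0.0, 0.069] rows 6.8
[0.0, 0.0, 0.53, 0.0, 0.0, 0.0] rows 3.8
```

Call:
step_arm(
  steps=[
    [0.05, -0.13, 0, 0, 0, 0.03, 1],
    [0.1, -0.26, 0, 0, 0, 0.06, 1],
    [0.15, -0.39, 0, 0, 0, 0.09, 1],
    [0.2, -0.52, 0, 0, 0, 0.12, 1],
    [0.26, -0.65, 0, 0, 0, 0.14, 1],
    [0.304, -0.768, 0, 0, 0, 0.165, 1],
    [0.304, -0.768, 0, 0, 0, 0.165, 1],
  ],
)

```text
time_s: 17.47
position: [0.4562, -0.0314, 0.1951]
tcp_rot: [[0.996, 0.093, -0.007], [0.093, -0.996, 0.005], [-0.007, -0.005, -1.0]]
force: [-1.1, -1.1, -5.9]
opening: 0.314
grasp_force: 30.0
```

Call:
step_arm(
  steps=[
    [0.06, -0.13, 0, 0, 0, 0.01, 1],
    [0.12, -0.26, 0, 0, 0, 0.02, 1],
    [0.18, -0.39, 0, 0, 0, 0.03, 1],
    [0.24, -0.52, 0, 0, 0, 0.04, 1],
    [0.3, -0.65, 0, 0, 0, 0.05, 1],
    [0.36, -0.77, 0, 0, 0, 0.06, 1],
    [0.398, -0.858, 0, 0, 0, 0.07, 1],
    [0.398, -0.858, 0, 0, 0, 0.07, 1],
  ],
)

```text
time_s: 18.13
position: [0.5567, 0.2339, 0.1944]
tcp_rot: [[0.999, 0.037, 0.0], [0.037, -0.999, 0.003], [0.0, -0.003, -1.0]]
force: [0.7, -0.7, -5.5]
opening: 0.313
grasp_force: 30.0
```

Run:
```python
from h import *
s=read_state();print(s["position"],s["opening"],s["grasp_force"],s["force"].round(1))
p=cr(0,.068);R=down(-88.1)
plan([((*p,.1),R),((*p,.041),R)])
```

```text
[0.55673555 0.23388444 0.19437451] 0.31296801338382246 29.982031881809235 [ 0.7 -0.7 -5.5]
[-0.002, 0.024, 0.315, -0.003, -0.001, 0.005] rows 2.3
[0.0, 0.0, 0.197, 0.0, 0.0, 0.0] rows 1.4
```

Call:
step_arm(
  steps=[
    [-0.002, 0.024, 0.11, 0, 0, 0, 1],
    [-0.002, 0.024, 0.22, 0, 0, 0, 1],
    [-0.002, 0.024, 0.315, 0, 0, 0, 1],
    [-0.002, 0.024, 0.38, 0, 0, 0, 1],
    [-0.002, 0.024, 0.44, 0, 0, 0, 1],
    [-0.002, 0.024, 0.48, 0, 0, 0, 1],
    [-0.002, 0.024, 0.505, 0, 0, 0, 1],
    [-0.002, 0.024, 0.505, 0, 0, 0, 1],
  ],
)

```text
time_s: 18.8
position: [0.5532, 0.2197, 0.0427]
tcp_rot: [[0.999, 0.032, -0.006], [0.032, -0.999, -0.002], [-0.006, 0.002, -1.0]]
force: [-1.0, -0.4, -5.3]
opening: 0.313
grasp_force: 30.0
```

Call:
step_arm(
  steps=[
    [0, 0, 0, 0, 0, 0, 1],
    [0, 0, 0, 0, 0, 0, 1],
  ],
)

```text
time_s: 18.97
position: [0.5558, 0.2205, 0.0461]
tcp_rot: [[0.999, 0.032, 0.001], [0.032, -0.999, -0.001], [0.001, 0.001, -1.0]]
force: [-0.3, 0.4, -5.7]
opening: 0.314
grasp_force: 30.0
```

Call:
step_arm(
  steps=[
    [0, 0, 0.01, 0, 0, 0, 1],
    [0, 0, 0.018, 0, 0, 0, 1],
    [0, 0, 0.018, 0, 0, 0, 1],
    [0, 0, 0.018, 0, 0, 0, 1],
  ],
)

```text
time_s: 19.3
position: [0.555, 0.2205, 0.0403]
tcp_rot: [[0.999, 0.032, -0.0], [0.032, -0.999, -0.001], [-0.0, 0.001, -1.0]]
force: [0.0, -0.3, -5.6]
opening: 0.315
grasp_force: 30.0
```

Call:
step_arm(
  steps=[
    [0, 0, 0.007, 0, 0, 0, 1],
    [0, 0, 0.007, 0, 0, 0, 0],
    [0, 0, 0.007, 0, 0, 0, 0],
    [0, 0, 0.007, 0, 0, 0, 0],
    [0, 0, 0.007, 0, 0, 0, 0],
    [0, 0, -0.1, 0, 0, 0, 0],
    [0, 0, -0.22, 0, 0, 0, 0],
    [0, 0, -0.35, 0, 0, 0, 0],
  ],
)

```text
time_s: 19.97
position: [0.554, 0.2203, 0.1447]
tcp_rot: [[0.999, 0.032, -0.004], [0.032, -0.999, -0.002], [-0.004, 0.002, -1.0]]
force: [0.9, 0.9, 0.2]
opening: 0.494
grasp_force: 0.0
```

Call:
step_arm(
  steps=[
    [0, 0, -0.13, 0, 0, 0, -0.5],
    [0, 0, -0.26, 0, 0, 0, -0.5],
    [0, 0, -0.39, 0, 0, 0, -0.5],
    [0, 0, -0.39, 0, 0, 0, -0.5],
  ],
)

```text
time_s: 20.3
position: [0.5599, 0.2219, 0.271]
tcp_rot: [[0.999, 0.033, 0.017], [0.033, -0.999, 0.002], [0.017, -0.002, -1.0]]
force: [0.8, -0.4, 0.8]
opening: 0.701
grasp_force: 0.0
```

Run:
```python
from h import *
s=read_state();print(s["position"],s["opening"],s["force"].round(1))
c,T=snap("top","t7");weights(c,T,30,150)
plan([((.53,-.01,.25),down(-86)),((.53,-.25,.25),down(-77))])
```

```text
[0.55993295 0.22187474 0.27103462] 0.7008276901292769 [ 0.8 -0.4  0.8]
red [([312.3, 168.2], 114), ([247.0, 191.0], 39), ([319.3, 190.0], 119), ([153.3, 191.6], 55)]
blue [([0.8, 194.8], 85), ([191.5, 201.5], 115)]
  mid [0.5272 0.6117 0.045 ] len 0.793 ang 87.4
green [([554.5, 66.0], 32), ([357.3, 184.8], 113), ([359.6, 207.5], 113)]
[-0.12, 0.768, 0.056, -0.001, -0.014, -0.048] rows 5.6
[-0.056, 0.798, 0.0, 0.0, 0.0, -0.2] rows 5.8
```

Call:
step_arm(
  steps=[
    [-0.12, 0.768, 0.056, 0, -0.014, -0.048, -0.5],
    [-0.12, 0.768, 0.056, 0, -0.014, -0.048, -0.5],
    [-0.12, 0.768, 0.056, 0, -0.014, -0.048, -0.5],
    [-0.12, 0.768, 0.056, 0, -0.014, -0.048, -0.5],
    [-0.12, 0.768, 0.056, 0, -0.014, -0.048, -0.5],
    [-0.12, 0.768, 0.056, 0, -0.014, -0.048, -0.5],
    [-0.12, 0.768, 0.056, 0, -0.014, -0.048, -0.5],
  ],
)

```text
time_s: 20.93
position: [0.5253, -0.0152, 0.2438]
tcp_rot: [[0.998, 0.064, -0.015], [0.064, -0.998, -0.003], [-0.015, 0.002, -1.0]]
force: [0.8, 0.1, -0.1]
opening: 0.753
grasp_force: 0.0
```

Call:
step_arm(
  steps=[
    [-0.056, 0.798, 0, 0, 0, -0.2, -0.5],
    [-0.056, 0.798, 0, 0, 0, -0.2, -0.5],
    [-0.056, 0.798, 0, 0, 0, -0.2, -0.5],
    [-0.056, 0.798, 0, 0, 0, -0.2, -0.5],
    [-0.056, 0.798, 0, 0, 0, -0.2, -0.5],
    [-0.056, 0.798, 0, 0, 0, -0.2, -0.5],
    [-0.056, 0.798, 0, 0, 0, -0.2, -0.5],
    [-0.056, 0.798, 0, 0, 0, -0.2, -0.5],
  ],
)

```text
time_s: 21.6
position: [0.5262, -0.2518, 0.2446]
tcp_rot: [[0.975, 0.222, -0.013], [0.222, -0.975, -0.0], [-0.013, -0.003, -1.0]]
force: [0.0, 0.5, -0.4]
opening: 0.751
grasp_force: 0.0
```

Run:
```python
from h import *
s=read_state();print(s["position"])
c,T=snap("wrist","w6");weights(c,T,250,z=.028)
c,T=snap("top","t8");weights(c,T,30,150)
s=read_state();print(s["position"],s["tcp_rot"].round(3).tolist())
```

```text
[ 0.52618443 -0.25183558  0.24457281]
red [([45.2, 80.7], 3701), ([321.4, 80.0], 398), ([277.4, 82.0], 482), ([302.1, 166.3], 1414)]
blue []
green [([434.6, 180.2], 1456), ([399.6, 246.1], 482)]
  mid [ 0.5298 -0.4073  0.028 ] len 0.0839 ang -9.1
red [([247.0, 192.5], 42), ([478.7, 261.2], 124), ([480.6, 322.1], 117)]
blue [([191.3, 179.0], 109), ([191.5, 201.4], 121)]
  mid [0.5527 0.2166 0.045 ] len 0.0861 ang 1.2
green [([359.6, 184.3], 80), ([359.5, 207.4], 116)]
  mid [ 0.5249 -0.422   0.045 ] len 0.0885 ang -1.8
[ 0.52597883 -0.24916513  0.2448096 ] [[0.974, 0.225, -0.014], [0.225, -0.974, 0.001], [-0.013, -0.004, -1.0]]
```

Run:
```python
from h import *
c,T=load("w6");s=read_state()
A=pix2w(c,T,298.5,81,.028);B=pix2w(c,T,302.1,166.3,.028);d=A-B
print(A,B,(A+B)/2,np.linalg.norm(d),np.degrees(np.arctan2(d[1],d[0])))
im=cv2.cvtColor(c["image"],cv2.COLOR_RGB2BGR)[30:210,200:480]
cv2.imwrite("pics/w6c.png",cv2.resize(im,None,fx=2.8,fy=2.8,interpolation=cv2.INTER_CUBIC))
```

```text
[ 0.63766263 -0.2431239   0.028     ] [ 0.55353417 -0.26755011  0.028     ] [ 0.5955984  -0.25533701  0.028     ] 0.08760271875328297 16.190346626453962
```

View pics/w6c.png

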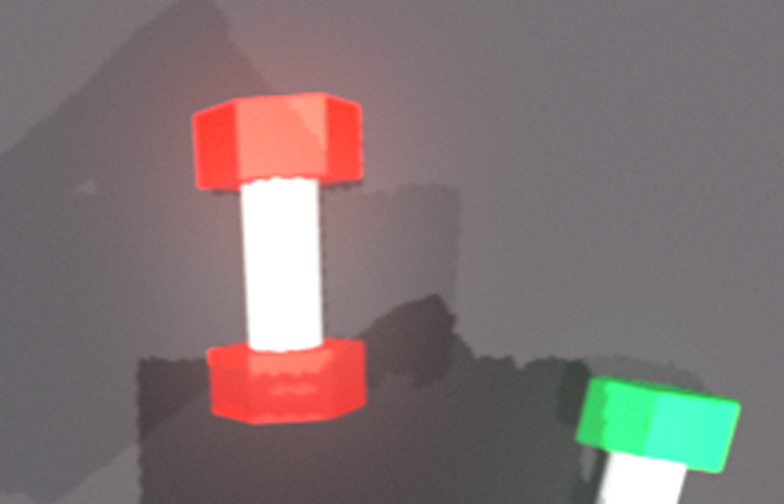

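Run:
```python
from h import *
c,T=load("w6");print(pix2w(c,T,301,124.3,.028))
R=down(-74);p=(.5955,-.2553)
plan([((*p,.14),R),((*p,.034),R)])
```

```text
[ 0.59648726 -0.25581795  0.028     ]
[0.226, 0.073, 0.346, -0.005, 0.017, -0.066] rows 3.0
[0.0, 0.0, 0.353, 0.0, 0.0, 0.0] rows 2.5
```

Call:
step_arm(
  steps=[
    [0.226, 0.073, 0.346, 0, 0.017, -0.066, -0.5],
    [0.226, 0.073, 0.346, 0, 0.017, -0.066, -0.5],
    [0.226, 0.073, 0.346, 0, 0.017, -0.066, -0.5],
    [0.226, 0.073, 0.346, 0, 0.017, -0.066, -0.5],
    [0.226, 0.073, 0.346, 0, 0.017, -0.066, -0.5],
    [0.226, 0.073, 0.346, 0, 0.017, -0.066, -0.5],
    [0.226, 0.073, 0.346, 0, 0.017, -0.066, -0.5],
  ],
)

```text
time_s: 22.28
position: [0.5968, -0.2564, 0.1437]
tcp_rot: [[0.961, 0.276, 0.004], [0.276, -0.961, -0.0], [0.004, 0.001, -1.0]]
force: [-0.2, -0.3, 0.8]
opening: 0.754
grasp_force: 0.0
```

Run:
```python
from h import *
R=down(-74);p=(.5957,-.2553)
s=read_state();print(s["position"]);plan([((*p,.034),R)])
```

```text
[ 0.59675999 -0.2563564   0.14372003]
[-0.004, -0.005, 0.366, 0.002, -0.004, 0.001] rows 2.6
```

Call:
step_arm(
  steps=[
    [-0.003, -0.004, 0.13, 0, 0, 0, -0.5],
    [-0.003, -0.004, 0.26, 0, 0, 0, -0.5],
    [-0.003, -0.004, 0.36, 0, 0, 0, -0.5],
    [-0.003, -0.004, 0.36, 0, 0, 0, -0.5],
    [-0.003, -0.004, 0.36, 0, 0, 0, 1],
    [-0.003, -0.004, 0.36, 0, 0, 0, 1],
    [-0.003, -0.004, 0.36, 0, 0, 0, 1],
    [-0.003, -0.004, 0.36, 0, 0, 0, 1],
  ],
)

```text
time_s: 22.95
position: [0.5969, -0.2571, 0.0366]
tcp_rot: [[0.961, 0.275, 0.006], [0.275, -0.961, -0.002], [0.005, 0.003, -1.0]]
force: [0.4, 0.5, -0.1]
opening: 0.533
grasp_force: 0.0
```

Call:
step_arm(
  steps=[
    [0, 0, 0, 0, 0, 0, 1],
    [0, 0, 0, 0, 0, 0, 1],
    [0, 0, 0, 0, 0, 0, 1],
    [0, 0, 0, 0, 0, 0, 1],
  ],
)

```text
time_s: 23.28
position: [0.5956, -0.2561, 0.0342]
tcp_rot: [[0.961, 0.275, 0.002], [0.275, -0.961, 0.001], [0.002, -0.0, -1.0]]
force: [-0.3, 0.9, 5.1]
opening: 0.311
grasp_force: 30.0
```

Call:
step_arm(
  steps=[
    [0, 0, -0.1, 0, 0, 0, 1],
    [0, 0, -0.2, 0, 0, 0, 1],
    [0, 0, -0.3, 0, 0, 0, 1],
    [0, 0, -0.4, 0, 0, 0, 1],
    [0, 0, -0.5, 0, 0, 0, 1],
    [0, 0, -0.55, 0, 0, 0, 1],
    [0, 0, -0.55, 0, 0, 0, 1],
  ],
)

```text
time_s: 23.87
position: [0.5966, -0.2571, 0.2015]
tcp_rot: [[0.961, 0.275, 0.007], [0.275, -0.961, -0.002], [0.006, 0.004, -1.0]]
force: [0.6, -1.3, -5.6]
opening: 0.311
grasp_force: 30.0
```

Run:
```python
from h import *
s=read_state();print(s["position"],s["opening"],s["grasp_force"],s["force"].round(1))
p=cr(0,-.008);print(p);R=down(-88.1)
plan([((.575,-.05,.2),down(-82)),((*p,.2),R),((*p,.05),R)])
```

```text
[ 0.59662372 -0.25708309  0.20148582] 0.31140976691489514 29.998598098754883 [ 0.6 -1.3 -5.6]
[0.55896524 0.1510044 ]
[0.121, -0.683, 0.003, 0.004, -0.008, 0.178] rows 5.0
[0.04, -0.671, 0.0, 0.0, 0.0, 0.136] rows 4.8
[0.0, 0.0, 0.5, 0.0, 0.0, 0.0] rows 3.6
```

Call:
step_arm(
  steps=[
    [0.02, -0.13, 0, 0, 0, 0.03, 1],
    [0.045, -0.26, 0, 0, 0, 0.07, 1],
    [0.07, -0.39, 0, 0, 0, 0.1, 1],
    [0.09, -0.52, 0, 0, 0, 0.14, 1],
    [0.121, -0.683, 0.003, 0, 0, 0.178, 1],
    [0.121, -0.683, 0.003, 0, 0, 0.178, 1],
    [0.121, -0.683, 0.003, 0, 0, 0.178, 1],
  ],
)

```text
time_s: 24.45
position: [0.5704, -0.0449, 0.1948]
tcp_rot: [[0.99, 0.144, -0.006], [0.144, -0.99, 0.004], [-0.006, -0.005, -1.0]]
force: [-0.2, -0.1, -5.1]
opening: 0.314
grasp_force: 30.0
```

Call:
step_arm(
  steps=[
    [0.008, -0.13, 0, 0, 0, 0.03, 1],
    [0.016, -0.26, 0, 0, 0, 0.06, 1],
    [0.024, -0.39, 0, 0, 0, 0.09, 1],
    [0.03, -0.52, 0, 0, 0, 0.11, 1],
    [0.04, -0.671, 0, 0, 0, 0.136, 1],
    [0.04, -0.671, 0, 0, 0, 0.136, 1],
    [0.04, -0.671, 0, 0, 0, 0.136, 1],
    [0.04, -0.671, 0, 0, 0, 0.136, 1],
  ],
)

```text
time_s: 25.12
position: [0.5571, 0.1511, 0.1965]
tcp_rot: [[0.999, 0.033, -0.001], [0.033, -0.999, 0.0], [-0.001, -0.0, -1.0]]
force: [0.2, -0.7, -5.9]
opening: 0.311
grasp_force: 30.0
```

Run:
```python
from h import *
s=read_state();print(s["position"],s["opening"],s["grasp_force"],s["force"].round(1),tocr(s["position"]))
p=cr(0,-.008);R=down(-88.1)
plan([((*p,.1),R),((*p,.04),R)])
```

```text
[0.5571367  0.15112172 0.1964691 ] 0.31128835676509764 29.998430013656616 [ 0.2 -0.7 -5.9] [-0.00182365 -0.00782212]
[0.006, 0.001, 0.322, -0.0, 0.001, 0.0] rows 2.3
[0.0, 0.0, 0.2, 0.0, 0.0, 0.0] rows 1.4
```

Call:
step_arm(
  steps=[
    [0.005, 0, 0.11, 0, 0, 0, 1],
    [0.005, 0, 0.22, 0, 0, 0, 1],
    [0.005, 0, 0.32, 0, 0, 0, 1],
    [0.005, 0, 0.39, 0, 0, 0, 1],
    [0.005, 0, 0.45, 0, 0, 0, 1],
    [0.005, 0, 0.49, 0, 0, 0, 1],
    [0.005, 0, 0.52, 0, 0, 0, 1],
    [0.005, 0, 0.52, 0, 0, 0, 1],
  ],
)

```text
time_s: 25.78
position: [0.5594, 0.1506, 0.0408]
tcp_rot: [[1.0, 0.031, -0.0], [0.031, -1.0, 0.001], [-0.0, -0.001, -1.0]]
force: [-0.8, -0.5, -5.9]
opening: 0.312
grasp_force: 30.0
```

Call:
step_arm(
  steps=[
    [0, 0, 0, 0, 0, 0, 1],
    [0, 0, 0, 0, 0, 0, 1],
  ],
)

```text
time_s: 25.95
position: [0.5602, 0.1518, 0.0428]
tcp_rot: [[0.999, 0.032, 0.003], [0.032, -0.999, 0.002], [0.003, -0.001, -1.0]]
force: [0.3, -0.2, -4.9]
opening: 0.314
grasp_force: 30.0
```

Lower the last few millimetres, release, retreat.

Call:
step_arm(
  steps=[
    [0, 0, 0.006, 0, 0, 0, 1],
    [0, 0, 0.012, 0, 0, 0, 1],
    [0, 0, 0.014, 0, 0, 0, 1],
    [0, 0, 0.014, 0, 0, 0, 1],
    [0, 0, 0.014, 0, 0, 0, 0],
    [0, 0, 0.014, 0, 0, 0, 0],
    [0, 0, 0.014, 0, 0, 0, 0],
    [0, 0, 0.014, 0, 0, 0, 0],
  ],
)

```text
time_s: 26.62
position: [0.5596, 0.1522, 0.0379]
tcp_rot: [[0.999, 0.032, 0.002], [0.032, -0.999, 0.002], [0.002, -0.001, -1.0]]
force: [0.5, 0.6, -0.2]
opening: 0.479
grasp_force: 0.0
```

Call:
step_arm(
  steps=[
    [0, 0, -0.1, 0, 0, 0, 0],
    [0, 0, -0.23, 0, 0, 0, 0],
    [0, 0, -0.36, 0, 0, 0, 0],
    [0, 0, -0.49, 0, 0, 0, -0.5],
    [0, 0, -0.62, 0, 0, 0, -0.5],
    [0, 0, -0.7, 0, 0, 0, -0.5],
    [0, 0, -0.7, 0, 0, 0, -0.5],
  ],
)

```text
time_s: 27.2
position: [0.5626, 0.1523, 0.2542]
tcp_rot: [[0.999, 0.033, 0.015], [0.033, -0.999, 0.002], [0.015, -0.002, -1.0]]
force: [0.7, 0.9, 0.2]
opening: 0.7
grasp_force: 0.0
```

Run:
```python
from h import *
s=read_state();print(s["position"],s["opening"],s["force"].round(1))
plan([((.49,-.12,.26),down(-86)),((.455,-.395,.26),down(-85))])
```

```text
[0.56262493 0.15225221 0.25420668] 0.7002516495817421 [0.7 0.9 0.2]
[-0.271, 0.899, -0.025, -0.002, -0.019, -0.047] rows 6.8
[-0.18, 0.906, 0.0, 0.0, 0.0, -0.022] rows 6.6
```

Call:
step_arm(
  steps=[
    [-0.271, 0.899, -0.025, 0, -0.019, -0.047, -0.5],
    [-0.271, 0.899, -0.025, 0, -0.019, -0.047, -0.5],
    [-0.271, 0.899, -0.025, 0, -0.019, -0.047, -0.5],
    [-0.271, 0.899, -0.025, 0, -0.019, -0.047, -0.5],
    [-0.271, 0.899, -0.025, 0, -0.019, -0.047, -0.5],
    [-0.271, 0.899, -0.025, 0, -0.019, -0.047, -0.5],
    [-0.271, 0.899, -0.025, 0, -0.019, -0.047, -0.5],
    [-0.271, 0.899, -0.025, 0, -0.019, -0.047, -0.5],
  ],
)

```text
time_s: 27.87
position: [0.4853, -0.1256, 0.2541]
tcp_rot: [[0.998, 0.063, -0.015], [0.063, -0.998, -0.002], [-0.015, 0.001, -1.0]]
force: [1.2, -0.2, -0.2]
opening: 0.754
grasp_force: 0.0
```

Call:
step_arm(
  steps=[
    [-0.18, 0.906, 0, 0, 0, -0.022, -0.5],
    [-0.18, 0.906, 0, 0, 0, -0.022, -0.5],
    [-0.18, 0.906, 0, 0, 0, -0.022, -0.5],
    [-0.18, 0.906, 0, 0, 0, -0.022, -0.5],
    [-0.18, 0.906, 0, 0, 0, -0.022, -0.5],
    [-0.18, 0.906, 0, 0, 0, -0.022, -0.5],
    [-0.18, 0.906, 0, 0, 0, -0.022, -0.5],
    [-0.18, 0.906, 0, 0, 0, -0.022, -0.5],
  ],
)

```text
time_s: 28.53
position: [0.4508, -0.4011, 0.2539]
tcp_rot: [[0.997, 0.082, -0.013], [0.082, -0.997, -0.003], [-0.013, 0.002, -1.0]]
force: [0.3, -0.5, 1.1]
opening: 0.752
grasp_force: 0.0
```

Run:
```python
from h import *
s=read_state();print(s["position"])
c,T=snap("wrist","w7");weights(c,T,250,z=.028)
c,T=snap("top","t8");weights(c,T,30,150)
```

```text
[ 0.45080448 -0.40109197  0.25392494]
red []
blue []
green [([304.1, 70.4], 1330), ([302.5, 156.2], 1356)]
  mid [ 0.5299 -0.4176  0.028 ] len 0.0889 ang 4.6
red [([209.3, 177.6], 116), ([247.0, 191.5], 36), ([209.5, 200.5], 121), ([478.7, 261.2], 124), ([480.6, 322.1], 116)]
blue [([191.3, 179.0], 109), ([191.5, 201.4], 120)]
  mid [0.5527 0.2167 0.045 ] len 0.086 ang 1.1
green [([554.5, 66.0], 32), ([357.3, 184.8], 113)]
  mid [ 0.8224 -0.8552  0.045 ] len 1.0182 ang -59.9
```

Run:
```python
from h import *
R=down(-85.6);p=(.5299,-.4176)
plan([((*p,.14),R),((*p,.034),R)])
```

```text
[0.262, 0.098, 0.375, -0.006, 0.019, 0.01] rows 3.4
[0.0, 0.0, 0.353, 0.0, 0.0, 0.0] rows 2.5
```

Call:
step_arm(
  steps=[
    [0.262, 0.077, 0.375, 0, 0.019, 0.01, -0.5],
    [0.262, 0.077, 0.375, 0, 0.019, 0.01, -0.5],
    [0.262, 0.077, 0.375, 0, 0.019, 0.01, -0.5],
    [0.262, 0.077, 0.375, 0, 0.019, 0.01, -0.5],
    [0.262, 0.077, 0.375, 0, 0.019, 0.01, -0.5],
    [0.262, 0.077, 0.375, 0, 0.019, 0.01, -0.5],
    [0.262, 0.077, 0.375, 0, 0.019, 0.01, -0.5],
  ],
)

```text
time_s: 29.22
position: [0.5302, -0.4109, 0.1432]
tcp_rot: [[0.997, 0.079, 0.002], [0.079, -0.997, 0.001], [0.002, -0.001, -1.0]]
force: [0.2, -0.5, 0.0]
opening: 0.749
grasp_force: 0.0
```

Run:
```python
from h import *
R=down(-85.6);p=(.5300,-.4176)
s=read_state();print(s["position"]);plan([((*p,.034),R)])
```

```text
[ 0.53015671 -0.41091443  0.14322013]
[-0.003, 0.022, 0.364, -0.001, -0.003, 0.003] rows 2.6
```

Call:
step_arm(
  steps=[
    [-0.003, 0.022, 0.13, 0, 0, 0, -0.5],
    [-0.003, 0.022, 0.26, 0, 0, 0, -0.5],
    [-0.003, 0.022, 0.36, 0, 0, 0, -0.5],
    [-0.003, 0.022, 0.36, 0, 0, 0, -0.5],
    [-0.003, 0.022, 0.36, 0, 0, 0, 1],
    [-0.003, 0.022, 0.36, 0, 0, 0, 1],
    [-0.003, 0.022, 0.36, 0, 0, 0, 1],
    [-0.003, 0.022, 0.36, 0, 0, 0, 1],
  ],
)

```text
time_s: 29.88
position: [0.5312, -0.4194, 0.0368]
tcp_rot: [[0.997, 0.079, 0.005], [0.079, -0.997, -0.002], [0.005, 0.003, -1.0]]
force: [-0.7, 0.5, 0.4]
opening: 0.535
grasp_force: 0.0
```

Call:
step_arm(
  steps=[
    [0, 0, 0, 0, 0, 0, 1],
    [0, 0, 0, 0, 0, 0, 1],
    [0, 0, 0, 0, 0, 0, 1],
    [0, 0, 0, 0, 0, 0, 1],
  ],
)

```text
time_s: 30.22
position: [0.5303, -0.4185, 0.0345]
tcp_rot: [[0.997, 0.079, 0.002], [0.079, -0.997, 0.0], [0.002, -0.0, -1.0]]
force: [-1.2, -0.3, 4.8]
opening: 0.313
grasp_force: 30.0
```

Call:
step_arm(
  steps=[
    [0, 0, -0.1, 0, 0, 0, 1],
    [0, 0, -0.2, 0, 0, 0, 1],
    [0, 0, -0.3, 0, 0, 0, 1],
    [0, 0, -0.4, 0, 0, 0, 1],
    [0, 0, -0.5, 0, 0, 0, 1],
    [0, 0, -0.55, 0, 0, 0, 1],
    [0, 0, -0.55, 0, 0, 0, 1],
  ],
)

```text
time_s: 30.8
position: [0.5311, -0.4194, 0.2021]
tcp_rot: [[0.997, 0.079, 0.006], [0.079, -0.997, -0.003], [0.006, 0.003, -1.0]]
force: [0.7, -1.1, -4.0]
opening: 0.313
grasp_force: 30.0
```

Run:
```python
from h import *
s=read_state();print(s["position"],s["opening"],s["grasp_force"],s["force"].round(1))
p=cr(0,-.079);print(p);R=down(-88.1)
plan([((.54,-.17,.2),down(-87)),((*p,.2),R),((*p,.05),R)])
```

```text
[ 0.53108441 -0.41943858  0.20207673] 0.31287681645208715 29.997137188911438 [ 0.7 -1.1 -4. ]
[0.56131926 0.08004343]
[0.095, -0.827, 0.005, 0.004, -0.007, 0.034] rows 6.0
[0.115, -0.829, 0.0, 0.0, 0.0, 0.024] rows 6.0
[0.0, 0.0, 0.5, 0.0, 0.0, 0.0] rows 3.6
```

Call:
step_arm(
  steps=[
    [0.015, -0.135, 0, 0, 0, 0.005, 1],
    [0.03, -0.27, 0, 0, 0, 0.01, 1],
    [0.045, -0.405, 0, 0, 0, 0.015, 1],
    [0.06, -0.54, 0, 0, 0, 0.02, 1],
    [0.08, -0.68, 0, 0, 0, 0.03, 1],
    [0.095, -0.827, 0.005, 0, 0, 0.034, 1],
    [0.095, -0.827, 0.005, 0, 0, 0.034, 1],
  ],
)

```text
time_s: 31.38
position: [0.5346, -0.1594, 0.1943]
tcp_rot: [[0.998, 0.057, -0.009], [0.057, -0.998, 0.011], [-0.008, -0.012, -1.0]]
force: [-1.6, 0.3, -4.9]
opening: 0.312
grasp_force: 30.0
```

Call:
step_arm(
  steps=[
    [0.02, -0.135, 0, 0, 0, 0.004, 1],
    [0.04, -0.27, 0, 0, 0, 0.008, 1],
    [0.06, -0.405, 0, 0, 0, 0.012, 1],
    [0.08, -0.54, 0, 0, 0, 0.016, 1],
    [0.1, -0.68, 0, 0, 0, 0.02, 1],
    [0.115, -0.829, 0, 0, 0, 0.024, 1],
    [0.115, -0.829, 0, 0, 0, 0.024, 1],
    [0.115, -0.829, 0, 0, 0, 0.024, 1],
  ],
)

```text
time_s: 32.05
position: [0.5582, 0.0844, 0.1958]
tcp_rot: [[0.999, 0.038, -0.004], [0.038, -0.999, 0.002], [-0.003, -0.002, -1.0]]
force: [-0.6, 1.0, -4.3]
opening: 0.316
grasp_force: 30.0
```

Run:
```python
from h import *
s=read_state();print(s["position"],s["opening"],s["grasp_force"],s["force"].round(1),tocr(s["position"]))
p=cr(0,-.078);R=down(-88.1)
plan([((*p,.1),R),((*p,.04),R)])
```

```text
[0.55822514 0.08442573 0.19578801] 0.31586752642143945 29.996373653411865 [-0.6  1.  -4.3] [-0.00294713 -0.07451752]
[0.011, 0.012, 0.319, -0.003, 0.004, 0.007] rows 2.3
[0.0, 0.0, 0.2, 0.0, 0.0, 0.0] rows 1.4
```

Call:
step_arm(
  steps=[
    [0.01, 0.008, 0.11, 0, 0, 0.006, 1],
    [0.01, 0.008, 0.22, 0, 0, 0.006, 1],
    [0.01, 0.008, 0.3, 0, 0, 0.006, 1],
    [0.01, 0.008, 0.3, 0, 0, 0.006, 1],
    [0.01, 0.008, 0.3, 0, 0, 0.006, 1],
    [0.01, 0.008, 0.3, 0, 0, 0.006, 1],
  ],
)

```text
time_s: 32.55
position: [0.5641, 0.0783, 0.1084]
tcp_rot: [[1.0, 0.027, 0.002], [0.027, -1.0, 0.002], [0.002, -0.002, -1.0]]
force: [0.4, 0.1, -4.7]
opening: 0.318
grasp_force: 30.0
```

Run:
```python
from h import *
s=read_state();print(s["position"],s["opening"],tocr(s["position"]))
p=cr(0,-.078);R=down(-88.1)
plan([((*p,.04),R)])
```

```text
[0.56409156 0.07826147 0.10840944] 0.31846460663649606 [ 0.00271169 -0.0808729 ]
[-0.01, -0.009, 0.228, -0.002, -0.003, -0.008] rows 1.6
```

Call:
step_arm(
  steps=[
    [-0.008, -0.009, 0.08, 0, 0, -0.008, 1],
    [-0.008, -0.009, 0.14, 0, 0, -0.008, 1],
    [-0.008, -0.009, 0.18, 0, 0, -0.008, 1],
    [-0.008, -0.009, 0.21, 0, 0, -0.008, 1],
    [-0.008, -0.009, 0.225, 0, 0, -0.008, 1],
    [-0.008, -0.009, 0.23, 0, 0, -0.008, 1],
    [-0.008, -0.009, 0.23, 0, 0, -0.008, 1],
    [-0.008, -0.009, 0.23, 0, 0, -0.008, 1],
  ],
)

```text
time_s: 33.22
position: [0.5616, 0.0821, 0.0404]
tcp_rot: [[0.999, 0.035, 0.003], [0.035, -0.999, 0.002], [0.003, -0.002, -1.0]]
force: [-2.1, -1.1, 2.0]
opening: 0.312
grasp_force: 30.0
```

Call:
step_arm(
  steps=[
    [0, 0, 0, 0, 0, 0, 0.1],
    [0, 0, 0, 0, 0, 0, 0.1],
    [0, 0, 0, 0, 0, 0, 0.1],
    [0, 0, 0, 0, 0, 0, 0.1],
    [0, 0, -0.1, 0, 0, 0, 0.1],
    [0, 0, -0.23, 0, 0, 0, 0.1],
    [0, 0, -0.36, 0, 0, 0, 0.1],
    [0, 0, -0.49, 0, 0, 0, 0.1],
  ],
)

```text
time_s: 33.88
position: [0.5604, 0.0819, 0.1872]
tcp_rot: [[0.999, 0.035, 0.0], [0.035, -0.999, 0.002], [0.0, -0.002, -1.0]]
force: [1.6, 0.4, -0.2]
opening: 0.452
grasp_force: 0.0
```

Call:
step_arm(
  steps=[
    [-0.13, 0, -0.13, 0, 0, 0, -0.2],
    [-0.26, 0, -0.2, 0, 0, 0, -0.2],
    [-0.36, 0, -0.2, 0, 0, 0, -0.2],
    [-0.36, 0, -0.2, 0, 0, 0, -0.2],
    [-0.36, 0, -0.2, 0, 0, 0, -0.2],
    [-0.36, 0, -0.2, 0, 0, 0, -0.2],
  ],
)

```text
time_s: 34.38
position: [0.4534, 0.078, 0.2463]
tcp_rot: [[0.999, 0.035, 0.004], [0.035, -0.999, 0.002], [0.004, -0.002, -1.0]]
force: [0.4, -0.4, 0.9]
opening: 0.596
grasp_force: 0.0
```

Run:
```python
from h import *
s=read_state();print(s["position"],s["opening"])
c1,T1=load("w1");c2,T2=load("t1")
for a,b in (((742,167),(270,95)),((402,209),(400,325))):
    o1=T1[:3,3];d1=T1[:3,:3]@ray(c1,a[0]/1.42,a[1]/1.42);o2=T2[:3,3]+[.0065,.005,0];d2=T2[:3,:3]@ray(c2,115+b[0]/4.4,145+b[1]/4.4)
    t=np.linalg.lstsq(np.c_[d1,-d2],o2-o1,rcond=None)[0];p=o1+d1*t[0];print(p.round(3),(o2+d2*t[1]).round(3),tocr(p).round(3))
c,T=snap("top","t9");weights(c,T,30,150)
c,T=snap("wrist","w8",None,1.42);weights(c,T,250)
for n,p in dict(kknob=(.638,.111,.116),khinge=(.6395,.267,.09)).items(): print(n,w2pix(c,T,p)*1.42)
```

```text
[0.45341675 0.07800162 0.24630197] 0.5956505565415923
[0.645 0.272 0.077] [0.645 0.274 0.077] [0.09 0.11]
[0.441 0.16  0.077] [0.447 0.159 0.077] [-0.117  0.005]
red [([209.3, 177.7], 115), ([480.2, 322.3], 127)]
  mid [ 0.3178 -0.3657  0.045 ] len 1.1729 ang 61.2
blue [([191.3, 179.0], 109), ([0.8, 191.6], 67)]
  mid [0.5769 0.6131 0.045 ] len 0.7922 ang -87.3
green [([229.8, 174.7], 79), ([234.1, 195.0], 44)]
  mid [0.5715 0.0618 0.045 ] len 0.0795 ang 12.1
red [([211.8, 36.7], 2077), ([356.2, 85.8], 1167), ([21.4, 121.3], 6055), ([215.7, 129.0], 1507)]
blue [([140.9, 37.6], 1917), ([150.8, 129.5], 1500)]
  mid [0.5579 0.2168 0.045 ] len 0.0855 ang 2.8
green [([290.8, 25.6], 1210), ([296.5, 116.6], 1566)]
  mid [0.5745 0.0713 0.045 ] len 0.0833 ang 6.3
kknob [348.86797271 -57.66775433]
khinge [ 74.50699762 -47.88295343]
```

View pics/w8.png

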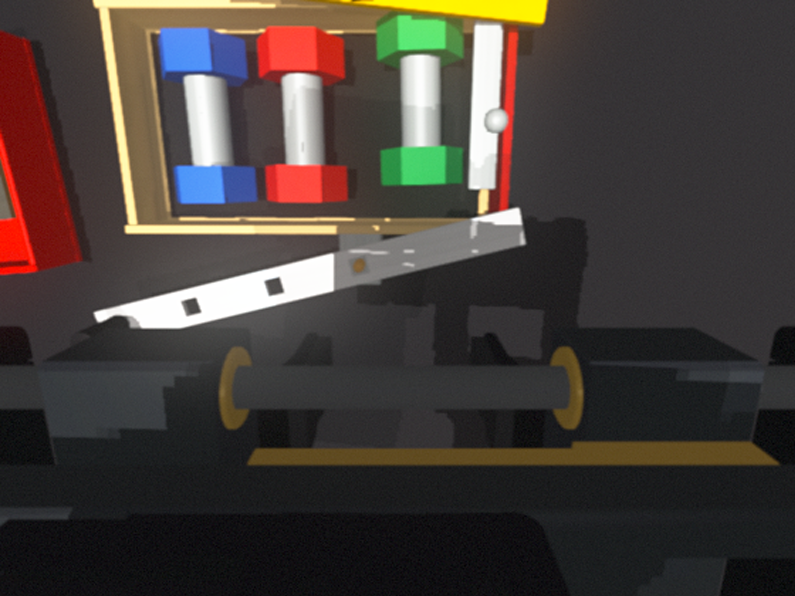

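Run:
```python
from h import *
plan([((.54,.1,.24),down(-46)),((.638,.111,.19),down(-3)),((.638,.111,.107),down(-3))])
```

```text
[0.288, -0.064, 0.02, -0.001, -0.004, -0.934] rows 5.9
[0.26, 0.201, 0.167, 0.0, 0.0, -0.956] rows 6.0
[0.0, 0.0, 0.277, 0.0, 0.0, 0.0] rows 2.0
```

Call:
step_arm(
  steps=[
    [0.288, -0.064, 0.02, 0, 0, -0.934, -0.2],
    [0.288, -0.064, 0.02, 0, 0, -0.934, -0.2],
    [0.288, -0.064, 0.02, 0, 0, -0.934, -0.2],
    [0.288, -0.064, 0.02, 0, 0, -0.934, -0.2],
    [0.288, -0.064, 0.02, 0, 0, -0.934, -0.2],
    [0.288, -0.064, 0.02, 0, 0, -0.934, -0.2],
    [0.288, -0.064, 0.02, 0, 0, -0.934, -0.2],
    [0.288, -0.064, 0.02, 0, 0, -0.934, -0.2],
  ],
)

```text
time_s: 35.15
position: [0.5393, 0.1002, 0.2391]
tcp_rot: [[0.721, 0.693, 0.001], [0.693, -0.721, 0.002], [0.002, -0.001, -1.0]]
force: [0.1, -0.6, 0.1]
opening: 0.603
grasp_force: 0.0
```

Call:
step_arm(
  steps=[
    [0.26, 0.201, 0.167, 0, 0, -0.956, -0.2],
    [0.26, 0.201, 0.167, 0, 0, -0.956, -0.2],
    [0.26, 0.201, 0.167, 0, 0, -0.956, -0.2],
    [0.26, 0.201, 0.167, 0, 0, -0.956, -0.2],
    [0.26, 0.201, 0.167, 0, 0, -0.956, -0.2],
    [0.26, 0.201, 0.167, 0, 0, -0.956, -0.2],
    [0.26, 0.201, 0.167, 0, 0, -0.956, -0.2],
    [0.26, 0.201, 0.167, 0, 0, -0.956, -0.2],
  ],
)

```text
time_s: 35.82
position: [0.6368, 0.1111, 0.1896]
tcp_rot: [[0.057, 0.998, 0.001], [0.998, -0.057, 0.002], [0.002, 0.001, -1.0]]
force: [-0.1, -0.1, 0.2]
opening: 0.598
grasp_force: 0.0
```

Run:
```python
from h import *
s=read_state();print(s["position"])
# dark knob on yellow bar near predicted position
c,T=snap("wrist","w9");print(w2pix(c,T,(.638,.111,.116)),w2pix(c,T,(.638,.111,.074)))
hsv=cv2.cvtColor(c["image"],cv2.COLOR_RGB2HSV);m=cv2.inRange(hsv,(20,120,90),(35,255,255))
u,v=w2pix(c,T,(.638,.111,.09)).astype(int)
sub=m[max(0,v-60):v+60:6,max(0,u-60):u+60:4]
for r in sub: print(''.join('#' if x else '.' for x in r))
plan([((.638,.111,.107),down(-3))])
```

```text
[0.63677719 0.11111405 0.18956148]
[280.92721653 227.54328885] [281.02806112 211.85190439]
............######............
............######............
............######............
............######............
............######............
............######............
............######............
............######............
............#....#............
..............................
..............................
..............................
..............................
............#...#.............
............#####.............
............#####.............
............#####.............
..............................
..............................
..............................
[-0.001, 0.004, 0.276, 0.001, -0.003, -0.005] rows 2.0
```

Call:
step_arm(
  steps=[
    [0, 0.003, 0.13, 0, 0, 0, -0.2],
    [0, 0.003, 0.276, 0, 0, 0, -0.2],
    [0, 0.003, 0.276, 0, 0, 0, -0.2],
    [0, 0.003, 0.276, 0, 0, 0, 1],
    [0, 0.003, 0.276, 0, 0, 0, 1],
    [0, 0.003, 0.276, 0, 0, 0, 1],
    [0, 0.003, 0.276, 0, 0, 0, 1],
    [0, 0.003, 0.276, 0, 0, 0, 1],
  ],
)

```text
time_s: 36.53
position: [0.6387, 0.1113, 0.1098]
tcp_rot: [[0.052, 0.999, 0.005], [0.999, -0.052, 0.002], [0.002, 0.005, -1.0]]
force: [0.1, 0.5, 1.1]
opening: 0.31
grasp_force: 0.3
```

Call:
step_arm(
  steps=[
    [0, 0, 0, 0, 0, 0, 1],
    [0, 0, 0, 0, 0, 0, 1],
    [0, 0, 0, 0, 0, 0, 1],
    [0, 0, 0, 0, 0, 0, 1],
  ],
)

```text
time_s: 36.87
position: [0.6384, 0.1113, 0.1087]
tcp_rot: [[0.052, 0.999, 0.004], [0.999, -0.052, 0.002], [0.002, 0.004, -1.0]]
force: [-0.4, -0.5, 5.8]
opening: 0.196
grasp_force: 30.0
```

Run:
```python
from h import *
from scipy.spatial.transform import Rotation as Ro
s=read_state();print(s["position"],s["opening"],s["grasp_force"],s["force"].round(1))
H=np.array([.645,.272,s["position"][2]]);p=s["position"];print(np.linalg.norm(p-H),np.degrees(np.arctan2(*(p-H)[[1,0]])))
for a in range(3,31,3):
    Q=Ro.from_euler('z',-a,degrees=True).as_matrix();print(a,delta(H+Q@(p-H),Q@s["tcp_rot"]).tolist())
```

```text
[0.63842151 0.11126613 0.10873152] 0.1957763294581561 30.00266200862825 [-0.4 -0.5  5.8]
0.16086843483179694 -92.34368370373134
3 [0.0, -0.028, -0.0, -0.0, -0.0, 0.067]
6 [0.002, -0.056, -0.0, -0.0, -0.001, 0.133]
9 [0.006, -0.084, -0.0, -0.0, -0.001, 0.2]
12 [0.011, -0.112, -0.0, -0.001, -0.001, 0.267]
15 [0.017, -0.139, -0.0, -0.001, -0.001, 0.333]
18 [0.024, -0.166, -0.001, -0.001, -0.002, 0.4]
21 [0.034, -0.193, -0.001, -0.001, -0.002, 0.467]
24 [0.044, -0.219, -0.001, -0.001, -0.002, 0.533]
27 [0.056, -0.244, -0.001, -0.001, -0.002, 0.6]
30 [0.069, -0.269, -0.001, -0.001, -0.003, 0.667]
```

Call:
step_arm(
  steps=[
    [0, -0.02, 0, 0, 0, 0.05, 1],
    [0.001, -0.038, 0, 0, 0, 0.09, 1],
    [0.002, -0.056, 0, 0, 0, 0.133, 1],
    [0.004, -0.075, 0, 0, 0, 0.18, 1],
    [0.008, -0.094, 0, 0, 0, 0.225, 1],
    [0.011, -0.112, 0, 0, 0, 0.267, 1],
    [0.014, -0.126, 0, 0, 0, 0.3, 1],
    [0.014, -0.126, 0, 0, 0, 0.3, 1],
  ],
)

```text
time_s: 37.53
position: [0.6021, 0.1166, 0.1087]
tcp_rot: [[0.283, 0.959, 0.007], [0.959, -0.283, 0.0], [0.002, 0.007, -1.0]]
force: [2.2, -2.6, 5.4]
opening: 0.199
grasp_force: 30.0
```

Run:
```python
from h import *
from scipy.spatial.transform import Rotation as Ro
s=read_state();print(s["position"],s["opening"],s["grasp_force"],s["force"].round(1))
H=np.array([.645,.272,s["position"][2]]);p=s["position"];print(np.linalg.norm(p-H),np.degrees(np.arctan2(*(p-H)[[1,0]])))
for a in range(2,21,2):
    Q=Ro.from_euler('z',-a,degrees=True).as_matrix();print(a,delta(H+Q@(p-H),Q@s["tcp_rot"]).tolist())
```

```text
[0.60212143 0.11658637 0.10874932] 0.19877592544052364 30.021892902441323 [ 2.2 -2.6  5.4]
0.16122024589850983 -105.42416268211198
2 [-0.0, -0.019, -0.0, -0.0, -0.0, 0.044]
4 [0.001, -0.038, -0.0, -0.0, -0.001, 0.089]
6 [0.002, -0.056, -0.0, -0.0, -0.001, 0.133]
8 [0.004, -0.075, -0.001, -0.0, -0.001, 0.178]
10 [0.006, -0.093, -0.001, -0.001, -0.002, 0.222]
12 [0.01, -0.112, -0.001, -0.001, -0.002, 0.267]
14 [0.014, -0.13, -0.001, -0.001, -0.002, 0.311]
16 [0.018, -0.148, -0.001, -0.001, -0.003, 0.356]
18 [0.023, -0.167, -0.001, -0.001, -0.003, 0.4]
20 [0.029, -0.184, -0.001, -0.001, -0.003, 0.444]
```

Continue 6° at a time, watching the force.

Call:
step_arm(
  steps=[
    [0, -0.012, 0, 0, 0, 0.03, 1],
    [0, -0.024, 0, 0, 0, 0.056, 1],
    [0.001, -0.036, 0, 0, 0, 0.085, 1],
    [0.002, -0.047, 0, 0, 0, 0.11, 1],
    [0.002, -0.056, 0, 0, 0, 0.133, 1],
    [0.002, -0.056, 0, 0, 0, 0.133, 1],
  ],
)

```text
time_s: 38.03
position: [0.5851, 0.1223, 0.1086]
tcp_rot: [[0.383, 0.924, 0.004], [0.924, -0.383, 0.002], [0.003, 0.003, -1.0]]
force: [-0.6, -1.6, 8.9]
opening: 0.198
grasp_force: 30.0
```

Call:
step_arm(
  steps=[
    [0, -0.01, 0, 0, 0, 0.022, 1],
    [0, -0.019, 0, 0, 0, 0.044, 1],
    [0.001, -0.029, 0, 0, 0, 0.067, 1],
    [0.001, -0.038, 0, 0, 0, 0.089, 1],
    [0.001, -0.038, 0, 0, 0, 0.089, 1],
  ],
)

```text
time_s: 38.45
position: [0.5838, 0.1233, 0.1089]
tcp_rot: [[0.444, 0.896, 0.024], [0.896, -0.444, -0.004], [0.007, 0.023, -1.0]]
force: [15.3, -13.1, -6.2]
opening: 0.205
grasp_force: 30.2
```

Run:
```python
from h import *
s=read_state();print(s["position"],s["opening"],s["force"].round(1))
H=np.array([.645,.272,s["position"][2]]);p=s["position"];print(np.linalg.norm(p-H),np.degrees(np.arctan2(*(p-H)[[1,0]])))
```

```text
[0.58375236 0.12327856 0.10885468] 0.20508461131519468 [ 15.3 -13.1  -6.2]
0.16083948224264477 -112.38323082227171
```

Call:
step_arm(
  steps=[
    [0, 0.005, 0, 0, 0, 0, 1],
    [0, 0.008, 0, 0, 0, 0, 0.2],
    [0, 0.008, 0, 0, 0, 0, 0.2],
    [0, 0.008, 0, 0, 0, 0, 0.2],
    [0, 0.008, -0.02, 0, 0, 0, 0.2],
    [0, 0.008, -0.15, 0, 0, 0, 0.2],
    [0, 0.008, -0.28, 0, 0, 0, 0.2],
    [0, 0.008, -0.41, 0, 0, 0, 0.2],
  ],
)

```text
time_s: 39.12
position: [0.5736, 0.1263, 0.23]
tcp_rot: [[0.446, 0.895, -0.005], [0.895, -0.445, 0.002], [-0.0, -0.006, -1.0]]
force: [-0.0, -0.4, -0.5]
opening: 0.397
grasp_force: 0.0
```

Run:
```python
from h import *
s=read_state();print(s["position"],s["opening"],s["force"].round(1),s["joint_positions"].round(1))
plan([((.42,.02,.3),s["tcp_rot"])])
```

```text
[0.57364106 0.12631005 0.23003972] 0.3972564839754438 [-0.  -0.4 -0.5] [ 1.5 28.6 88.5  0.2 63.2 27.8]
[-0.545, -0.302, -0.232, 0.0, 0.0, 0.0] rows 4.8
```

Call:
step_arm(
  steps=[
    [-0.1, -0.05, -0.14, 0, 0, 0, 0.2],
    [-0.3, -0.17, -0.232, 0, 0, 0, 0],
    [-0.545, -0.302, -0.232, 0, 0, 0, 0],
    [-0.545, -0.302, -0.232, 0, 0, 0, 0],
    [-0.545, -0.302, -0.232, 0, 0, 0, 0],
    [-0.545, -0.302, -0.232, 0, 0, 0, 0],
    [-0.545, -0.302, -0.232, 0, 0, 0, 0],
    [-0.545, -0.302, -0.232, 0, 0, 0, 0],
  ],
)

```text
time_s: 39.78
position: [0.4214, 0.0202, 0.2994]
tcp_rot: [[0.446, 0.895, 0.001], [0.895, -0.446, 0.003], [0.003, -0.0, -1.0]]
force: [1.1, 0.3, 0.4]
opening: 0.499
grasp_force: 0.0
```

Run:
```python
from h import *
def bar(c,T,z,lo,hi,box):
    hsv=cv2.cvtColor(c["image"],cv2.COLOR_RGB2HSV);m=cv2.inRange(hsv,lo,hi)
    k=np.zeros_like(m);x0,y0,x1,y1=box;k[y0:y1,x0:x1]=m[y0:y1,x0:x1]
    ys,xs=np.nonzero(k);W=np.array([pix2w(c,T,u,v,z)[:2] for u,v in zip(xs,ys)],np.float32)
    vx,vy,x,y=cv2.fitLine(W,cv2.DIST_HUBER,0,.001,.001).ravel()
    a=np.degrees(np.arctan2(vy,vx));t=(W-[x,y])@[vx,vy];print(len(W),'ang',a%180,'ends',(np.array([x,y])+t.min()*np.array([vx,vy])).round(4),(np.array([x,y])+t.max()*np.array([vx,vy])).round(4))
c0,T0=load("t1");bar(c0,T0,.074,(20,100,100),(35,255,255),(170,160,255,175))
c,T=snap("top","t10");bar(c,T,.074,(20,100,100),(35,255,255),(165,160,255,215))
weights(c,T,20,150)
a=c["image"].astype(int);b=load("t3")[0]["image"].astype(int)
# stay: bright pixels near, compare with t4
def stay(im): 
    m=(im.min(2)>200);return m[190:235,180:260]
d=load("t4")[0]["image"].astype(int);print('stay px',stay(a).sum(),stay(d).sum(),(stay(a)^stay(d))[:, 20:].sum())
c,T=snap("side","s3")
for n,p in dict(chalk=(.5248,.413,.046)).items(): print(n,w2pix(c,T,p),c["image"][tuple(w2pix(c,T,p).astype(int)[::-1])])
c,T=load("t10")
print(c["image"][tuple(w2pix(c,T,(.5248-.0065,.413-.005,.046)).astype(int)[::-1])])
s=read_state();print(s["position"],s["time_s"])
```

```text
418 ang 86.32099 ends [ 0.6225 -0.0088] [0.6412 0.282 ]
316 ang 68.24479 ends [0.5531 0.0477] [0.646  0.2805]
red [([480.2, 322.3], 126)]
blue [([190.7, 179.3], 98), ([0.8, 191.7], 68), ([191.5, 201.4], 122)]
green [([554.5, 66.0], 32), ([230.3, 174.1], 99), ([229.4, 194.7], 43)]
stay px 155 429 434
chalk [215.29208225 114.61796667] [76 60 54]
[231 183 129]
[0.42227843 0.02046554 0.29918828] 39.8833
```

Run:
```python
from h import *
s=read_state();plan([((.36,-.26,.33),s["tcp_rot"])])
```

```text
[-0.929, 0.23, -0.105, 0.0, 0.0, 0.0] rows 6.9
```

Call:
step_arm(
  steps=[
    [-0.929, 0.23, -0.105, 0, 0, 0, 0],
    [-0.929, 0.23, -0.105, 0, 0, 0, 0],
    [-0.929, 0.23, -0.105, 0, 0, 0, 0],
    [-0.929, 0.23, -0.105, 0, 0, 0, 0],
    [-0.929, 0.23, -0.105, 0, 0, 0, 0],
    [-0.929, 0.23, -0.105, 0, 0, 0, 0],
    [-0.929, 0.23, -0.105, 0, 0, 0, 0],
    [-0.929, 0.23, -0.105, 0, 0, 0, 0],
  ],
)

```text
time_s: 40.55
position: [0.3601, -0.2681, 0.3309]
tcp_rot: [[0.45, 0.893, 0.003], [0.893, -0.45, -0.004], [-0.003, 0.005, -1.0]]
force: [0.3, 0.2, 0.5]
opening: 0.497
grasp_force: 0.0
```

Run:
```python
from h import *
def bar(c,T,z,k):
    ys,xs=np.nonzero(k);W=np.array([pix2w(c,T,u,v,z)[:2] for u,v in zip(xs,ys)],np.float32)+np.float32([.0065,.005])
    vx,vy,x,y=cv2.fitLine(W,cv2.DIST_HUBER,0,.001,.001).ravel();t=(W-[x,y])@[vx,vy]
    print(len(W),'ang',np.degrees(np.arctan2(vy,vx))%180,[tocr(np.array([x,y])+q*np.array([vx,vy])).round(4).tolist() for q in (t.min(),t.max())])
c,T=snap("top","t11");im=c["image"]
hsv=cv2.cvtColor(im,cv2.COLOR_RGB2HSV)
def box(m,x0,y0,x1,y1): k=np.zeros_like(m);k[y0:y1,x0:x1]=m[y0:y1,x0:x1];return k
y=cv2.inRange(hsv,(20,100,100),(35,255,255));bar(c,T,.074,box(y,165,160,260,220))
w=cv2.inRange(hsv,(0,0,170),(180,40,255))
n,l,st,ce=cv2.connectedComponentsWithStats(box(w,170,195,260,245))
i=1+np.argmax(st[1:,4]);bar(c,T,.061,(l==i).astype(np.uint8))
r=cv2.inRange(hsv,(0,140,90),(8,255,255));n,l,st,ce=cv2.connectedComponentsWithStats(box(r,240,165,262,210));i=1+np.argmax(st[1:,4]);bar(c,T,.046,(l==i).astype(np.uint8))
weights(c,T,20,150)
print(read_state()["time_s"])
```

```text
365 ang 68.35569 [[-0.0177, -0.1414], [0.0977, 0.1234]]
629 ang 106.42902 [[-0.1446, 0.1462], [-0.0653, -0.1598]]
80 ang 1.8789107 [[-0.0482, -0.1491], [0.0746, -0.1492]]
red [([247.0, 192.0], 39), ([209.5, 200.6], 120), ([478.7, 261.2], 124), ([480.5, 322.2], 120)]
blue [([190.7, 179.3], 98), ([191.5, 201.4], 121)]
  mid [0.5522 0.2178 0.045 ] len 0.0852 ang 2.9
green [([555.6, 65.4], 25), ([230.3, 174.1], 99), ([231.1, 196.4], 113)]
40.6
```

Run:
```python
from h import *
for nm in ("t1","t9","t10","t11"):
    c,T=load(nm);hsv=cv2.cvtColor(c["image"],cv2.COLOR_RGB2HSV);m=cv2.inRange(hsv,(20,80,70),(36,255,255));k=np.zeros_like(m);k[162:215,168:262]=m[162:215,168:262]
    n,l,st,ce=cv2.connectedComponentsWithStats(k);
    print(nm,[(st[i].tolist()) for i in range(1,n) if st[i,4]>20])
    k=np.isin(l,[i for i in range(1,n) if st[i,4]>20])
    ys,xs=np.nonzero(k);W=np.array([pix2w(c,T,u,v,.074)[:2] for u,v in zip(xs,ys)],np.float32)
    r=cv2.minAreaRect(W*1000);print(r);vx,vy,x,y=cv2.fitLine(W,cv2.DIST_HUBER,0,.001,.001).ravel();print(np.degrees(np.arctan2(vy,vx))%180)
```

```text
t1 [[178, 163, 40, 9, 254], [220, 166, 31, 8, 178]]
((630.6220092773438, 126.93561553955078), (271.8294982910156, 26.54316520690918), 86.08983612060547)
86.35391
t9 [[178, 164, 41, 8, 255], [220, 166, 31, 8, 182]]
((629.1618041992188, 126.6674575805664), (272.5935974121094, 30.137985229492188), 86.26795959472656)
86.548775
t10 [[177, 165, 38, 19, 222], [216, 179, 21, 12, 128]]
((595.8302001953125, 154.38113403320312), (234.33349609375, 31.23399543762207), 70.23456573486328)
68.52379
t11 [[177, 165, 38, 19, 224], [216, 180, 29, 14, 175]]
((592.5399780273438, 136.5666046142578), (270.12188720703125, 36.618019104003906), 70.34073638916016)
68.4975
```

Run:
```python
from h import *
R=down(-24);d=np.array([-.925,.381]);k=np.array([.5838,.1233]);a=k-d*.045;print(a)
plan([((.50,-.08,.3),R),((*a,.2),R),((*a,.108),R)])
```

```text
[0.625425 0.106155]
[0.758, 0.141, 0.102, 0.002, -0.002, -0.06] rows 5.6
[0.737, 0.13, 0.333, 0.0, 0.0, 0.0] rows 5.9
[0.0, 0.0, 0.307, 0.0, 0.0, 0.0] rows 2.2
```

Call:
step_arm(
  steps=[
    [0.758, 0.141, 0.102, 0, 0, -0.06, 1],
    [0.758, 0.141, 0.102, 0, 0, -0.06, 1],
    [0.758, 0.141, 0.102, 0, 0, -0.06, 1],
    [0.758, 0.141, 0.102, 0, 0, -0.06, 1],
    [0.758, 0.141, 0.102, 0, 0, -0.06, 1],
    [0.758, 0.141, 0.102, 0, 0, -0.06, 1],
    [0.758, 0.141, 0.102, 0, 0, -0.06, 1],
    [0.758, 0.141, 0.102, 0, 0, -0.06, 1],
  ],
)

```text
time_s: 41.27
position: [0.4986, -0.0725, 0.2991]
tcp_rot: [[0.397, 0.918, -0.001], [0.918, -0.397, 0.003], [0.002, -0.002, -1.0]]
force: [-0.7, -0.1, 0.3]
opening: 0.025
grasp_force: 0.0
```

Call:
step_arm(
  steps=[
    [0.737, 0.13, 0.333, 0, 0, 0, 1],
    [0.737, 0.13, 0.333, 0, 0, 0, 1],
    [0.737, 0.13, 0.333, 0, 0, 0, 1],
    [0.737, 0.13, 0.333, 0, 0, 0, 1],
    [0.737, 0.13, 0.333, 0, 0, 0, 1],
    [0.737, 0.13, 0.333, 0, 0, 0, 1],
    [0.737, 0.13, 0.333, 0, 0, 0, 1],
    [0.737, 0.13, 0.333, 0, 0, 0, 1],
  ],
)

```text
time_s: 41.93
position: [0.6224, 0.1123, 0.199]
tcp_rot: [[0.4, 0.916, -0.003], [0.916, -0.4, 0.001], [0.0, -0.003, -1.0]]
force: [-0.2, -0.2, 0.3]
opening: 0.003
grasp_force: 0.0
```

Run:
```python
from h import *
s=read_state();print(s["position"],s["opening"]);a=(.6254,.1062)
plan([((*a,.108),down(-24))])
```

```text
[0.62244817 0.11227998 0.19897784] 0.0028672379651491736
[-0.015, 0.018, 0.303, -0.004, -0.0, 0.009] rows 2.2
```

Descend, then push in small steps along −y of the tool.

Call:
step_arm(
  steps=[
    [-0.01, 0.016, 0.12, 0, 0, 0, 1],
    [-0.01, 0.016, 0.24, 0, 0, 0, 1],
    [-0.01, 0.016, 0.303, 0, 0, 0, 1],
    [-0.01, 0.016, 0.303, 0, 0, 0, 1],
  ],
)

```text
time_s: 42.27
position: [0.6225, 0.1048, 0.1062]
tcp_rot: [[0.405, 0.914, -0.009], [0.915, -0.405, 0.001], [-0.002, -0.009, -1.0]]
force: [-0.7, -0.5, 0.2]
opening: 0.003
grasp_force: 0.0
```

Call:
step_arm(
  steps=[
    [0, -0.015, 0, 0, 0, 0, 1],
    [0, -0.03, 0, 0, 0, 0, 1],
    [0, -0.045, 0, 0, 0, 0, 1],
    [0, -0.045, 0, 0, 0, 0, 1],
    [0, -0.045, 0, 0, 0, 0, 1],
  ],
)

```text
time_s: 42.68
position: [0.6145, 0.1124, 0.1116]
tcp_rot: [[0.402, 0.915, 0.004], [0.915, -0.402, 0.002], [0.003, 0.003, -1.0]]
force: [-0.0, -0.5, 0.0]
opening: 0.009
grasp_force: 0.0
```

Call:
step_arm(
  steps=[
    [0, -0.007, 0, 0, 0, 0, 1],
    [0, -0.013, 0, 0, 0, 0, 1],
    [0, -0.02, 0, 0, 0, 0, 1],
    [0, -0.02, 0, 0, 0, 0, 1],
  ],
)

```text
time_s: 43.02
position: [0.6081, 0.1149, 0.1099]
tcp_rot: [[0.402, 0.915, 0.001], [0.915, -0.402, 0.002], [0.002, -0.0, -1.0]]
force: [-0.7, 0.3, 0.2]
opening: 0.003
grasp_force: 0.0
```

Call:
step_arm(
  steps=[
    [0, -0.005, 0, 0, 0, 0, 1],
    [0, -0.01, 0, 0, 0, 0, 1],
    [0, -0.01, 0, 0, 0, 0, 1],
    [0, -0.01, 0, 0, 0, 0, 1],
  ],
)

```text
time_s: 43.35
position: [0.6058, 0.1158, 0.1098]
tcp_rot: [[0.403, 0.915, 0.001], [0.915, -0.403, 0.002], [0.002, 0.0, -1.0]]
force: [-0.3, 1.4, -0.2]
opening: -0.0
grasp_force: 0.0
```

Call:
step_arm(
  steps=[
    [0, -0.005, 0, 0, 0, 0, 1],
    [0, -0.01, 0, 0, 0, 0, 1],
    [0, -0.01, 0, 0, 0, 0, 1],
    [0, -0.01, 0, 0, 0, 0, 1],
  ],
)

```text
time_s: 43.68
position: [0.6037, 0.1168, 0.11]
tcp_rot: [[0.403, 0.915, 0.002], [0.915, -0.403, 0.002], [0.002, 0.002, -1.0]]
force: [1.3, -0.5, -1.6]
opening: 0.008
grasp_force: 0.7
```

Call:
step_arm(
  steps=[
    [0, -0.005, 0, 0, 0, 0, 1],
    [0, -0.01, 0, 0, 0, 0, 1],
    [0, -0.01, 0, 0, 0, 0, 1],
    [0, -0.01, 0, 0, 0, 0, 1],
  ],
)

```text
time_s: 44.02
position: [0.6033, 0.1171, 0.1102]
tcp_rot: [[0.403, 0.915, 0.008], [0.915, -0.403, 0.0], [0.003, 0.007, -1.0]]
force: [5.5, -4.0, -3.4]
opening: 0.008
grasp_force: 3.2
```

Call:
step_arm(
  steps=[
    [0, -0.01, 0, 0, 0, 0, 1],
    [0, -0.02, 0, 0, 0, 0, 1],
    [0, -0.02, 0, 0, 0, 0, 1],
    [0, -0.02, 0, 0, 0, 0, 1],
  ],
)

```text
time_s: 44.35
position: [0.6028, 0.1177, 0.1112]
tcp_rot: [[0.402, 0.915, 0.019], [0.916, -0.402, -0.002], [0.005, 0.018, -1.0]]
force: [12.6, -8.6, -6.9]
opening: 0.007
grasp_force: 9.4
```

Call:
step_arm(
  steps=[
    [0, 0.04, 0, 0, 0, 0, 1],
    [0, 0.08, 0, 0, 0, 0, 1],
    [0, 0.08, 0, 0, 0, 0, 1],
    [0, 0.08, -0.15, 0, 0, 0, 1],
    [0, 0.08, -0.3, 0, 0, 0, 1],
    [0, 0.08, -0.45, 0, 0, 0, 1],
    [0, 0.08, -0.5, 0, 0, 0, 1],
    [0, 0.08, -0.5, 0, 0, 0, 1],
  ],
)

```text
time_s: 45.02
position: [0.6192, 0.1115, 0.2669]
tcp_rot: [[0.402, 0.915, 0.013], [0.915, -0.402, 0.003], [0.008, 0.011, -1.0]]
force: [0.4, -0.2, 0.3]
opening: 0.002
grasp_force: 0.0
```

Call:
step_arm(
  steps=[
    [0, 0, 0, 0, 0, 0, 1],
    [0, 0, 0, 0, 0, 0, 1],
    [0, 0, 0, 0, 0, 0, 1],
    [0, 0, 0, 0, 0, 0, 1],
    [0, 0, 0, 0, 0, 0, 1],
    [0, 0, 0, 0, 0, 0, 1],
  ],
)

```text
time_s: 45.52
position: [0.6162, 0.1107, 0.2586]
tcp_rot: [[0.403, 0.915, -0.001], [0.915, -0.403, 0.002], [0.001, -0.002, -1.0]]
force: [0.2, 0.5, -0.4]
opening: 0.007
grasp_force: 0.0
```

Run:
```python
from h import *
s=read_state();print(s["position"],s["force"].round(1))
print(hand_in())
```

```text
[0.61622527 0.11070636 0.2586486 ] [ 0.2  0.5 -0.4]
the job is handed in; nothing more can be done
None
```

I handed the job in at about 45 s with no verdict returned: gate shut and pinned, chalk box in the tub, all three weights flat in the crate, keeper against a rigid stop (15 N moved it no further, but a camera fit read its swing about 2° short).

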